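Put the scale's check weights away

ROBOT

A 6-joint arm with a two-finger parallel gripper is mounted at the origin on the work surface; the furniture and walls round the work are solid. World frame = base frame: x ahead of the robot, y to its left, z up, the work surface at z = 0. Lengths are in m, angles in rad, forces in N, time in s.
With the tool pointing down it reaches from about 0.35 to 0.725 m from the base axis. Payload 6 kg.
Tool frame: the origin (TCP) lies at the very end of the fingers, on their centre line; the grasp point (between the pads) lies 19 mm behind it; z points along the fingers, x is the direction in which the jaws open and shut, and the axes are right-handed (so a half turn about z gives the same grasp; the last joint's range is limited). The gripper opens to 85 mm and grips with 20 to 120 N. Pads are 22 mm wide; open, the fingers measure 114 mm over their backs; the gripper's body (76 mm by 85 mm) begins 54 mm behind the grasp point. The pads swing forward as they close: fully open they stand 13 mm farther back than shut.
Start: joints at [-0.851, 0.04, 0.085, 0, -1.615, -0.334], TCP at [0.226, -0.556, 0.231] pointing down, gripper open.
Joint ranges: [-2.56, 2.56], [-1.29, 2.01], [-1.08, 1.49], [-3.29, 1.98], [-2.81, -0.18], [-2.99, 2.99]. Speed limits (rad/s): [2.57, 2.57, 3.01, 3.14, 3.14, 3.14].

INTERFACE

Orientations are given as [roll, pitch, yaw] about the fixed x, y, z axes, in that order (R = Rz(yaw) Ry(pitch) Rx(roll)).
In Python, from plant import manip gives the robot as it stands.
- The arm moves only by the tool arm_command, never from a script. Its argument "commands" is a list of rows, each a list of 4 numbers: the shift along the tool's x, y, z in mm, then the turn about the tool's z in rad. A call has 1 to 20 rows; each row shifts and turns the pose as measured when the row begins, along the tool's axes as they then stand; what a row does not reach is not made up. A row lasts 1/10 s, in which the tool goes at most 50 mm and 8.59 degrees, less where a joint would pass 70% of its speed; a pose out of reach is approached as far as the arm can. A call is refused whole if a number of a shift passes 50 or a number of a turn 0.15, either way. A call with a gripper value outside its range is refused whole. "fingers" is the gripper's target within -1 to 1 (fully open at 1, half-way at 0, shut at -1), set as the call begins (left out, the last holds). The fingers move at their own pace and stop on an object; "force" is the grip in N (left out, the last holds). Time passes only in rows, so rows that do not move let the fingers close. It gives the time, the measured TCP pose, the force and the opening at its end, in the units of the state.
- manip.sense(): the state, without advancing time (a new reading comes with each control period).
- manip.capture(name): name is "side" or "top" or "wrist"; returns a dict with "pixels" (480x640x3 uint8, blue, green, red), "fx", "fy", "cx", "cy" (pixels), "rvec" (rotation vector, rad) and "tvec" (3), from world to camera coordinates, as OpenCV has them; the wrist camera has in their place "hand_eye" (4x4, takes a point from camera to tool coordinates, whose origin is the TCP and whose axes are the tool frame's). Camera axes: x right, y down, z forward; pixel columns grow to the right and rows downward; lengths in m; the calibration is good to about 2 mm. The wrist camera is an equidistant fisheye: a pixel r from the principal point sees the ray r / f radians off the axis. A picture is of the moment at which its call begins: read the wrist's pose just before it. There is no depth.
- manip.sign_off(): hands the job in, once; it reports no verdict.
The state is a dict: "time_s": time; "joints": joint angles; "joint_vel": joint speeds; "joint_efforts": joint torques, N m; "tool_pos": TCP position; "ee_rot": TCP orientation; "ft_force": force on the tool from outside, world axes, zero at the start; "moment": the same for the moment, N m; "width": finger opening in m.
Only numpy, scipy, OpenCV 4.12 (cv2) and the standard library are available. Lean on these libraries where they do the work, as an engineer would, in place of code of your own. Each camera call takes 0.05 s, during which the arm holds its last target.

TASK

The scale has been checked: take the stack of four steel check weights off the scale's pan and put each one into its own grey holder - the smallest weight into the smallest holder, the next into the next, up to the largest into the largest. Each must end upright, flat on the floor of its holder inside the rim; set the weights down, do not throw or drop them from a height, and let go of them all.

Things in the scene. Friction and masses are not known exactly. Their poses are not given: they have to be found in the camera images.
- scale: Portion scale, fixed: 230 x 192 mm, 45 mm high. Origin under the centre of its case, on the table; x runs from key panel to pan. The pan, a flat 140 x 160 mm plate, has its top 45 mm above the table and its centre 32 mm along +x. The weights stand on it. To its right (y 0.05 to 0.26 m, x 0.29 to 0.50 m, drawer out to 0.55 m) is a wooden cabinet 168 mm high.
- weight_large: Plain round steel check weight, a loose disc, the largest, at the bottom of the stack: diameter 66 mm, height 36 mm, about 0.45 kg (up to a quarter more or less), straight sides with a shallow groove round it 22 to 27 mm above its underside. Origin: centre of its underside; z is its upright axis. Stacked up to about 4 mm off the centre of the one below; nothing joins them.
- weight_medium: Plain round steel check weight, a loose disc, the second largest, standing on the largest: diameter 54 mm, height 36 mm, about 0.32 kg (up to a quarter more or less), straight sides with a shallow groove round it 22 to 27 mm above its underside. Origin: centre of its underside; z is its upright axis. Stacked up to about 4 mm off the centre of the one below; nothing joins them.
- weight_small: Plain round steel check weight, a loose disc, the second smallest, standing on the second largest: diameter 42 mm, height 36 mm, about 0.2 kg (up to a quarter more or less), straight sides with a shallow groove round it 22 to 27 mm above its underside. Origin: centre of its underside; z is its upright axis. Stacked up to about 4 mm off the centre of the one below; nothing joins them.
- weight_tiny: Plain round steel check weight, a loose disc, the smallest, at the top of the stack: diameter 30 mm, height 36 mm, about 0.11 kg (up to a quarter more or less), straight sides with a shallow groove round it 22 to 27 mm above its underside. Origin: centre of its underside; z is its upright axis. Stacked up to about 4 mm off the centre of the one below; nothing joins them.
- holder_large: Round grey plastic holder, largest of the four, for the largest weight; an empty shallow open dish fixed to the table: outer diameter 92 mm, inner 82 mm, rim 9 mm above the table, floor 4 mm above it (5 mm deep). Origin: centre of its underside, on the table. All four lie among five places right of the cabinet.
- holder_medium: Round grey plastic holder, second largest of the four, for the second largest weight; an empty shallow open dish fixed to the table: outer diameter 80 mm, inner 70 mm, rim 9 mm above the table, floor 4 mm above it (5 mm deep). Origin: centre of its underside, on the table. A steel sauce pot 70 mm wide, 36 mm high takes the fifth place.
- holder_small: Round grey plastic holder, second smallest of the four, for the second smallest weight; an empty shallow open dish fixed to the table: outer diameter 68 mm, inner 58 mm, rim 9 mm above the table, floor 4 mm above it (5 mm deep). Origin: centre of its underside, on the table. Beyond the holders a press tray 62 mm high begins at y = -0.31 m, taller parts behind it.
- holder_tiny: Round grey plastic holder, smallest of the four, for the smallest weight; an empty shallow open dish fixed to the table: outer diameter 56 mm, inner 46 mm, rim 9 mm above the table, floor 4 mm above it (5 mm deep). Origin: centre of its underside, on the table. Nearer the robot is a shut blue box 90 mm high (x to 0.375, y -0.25 to -0.10 m).
Not all that is in view belongs to the job. What is shaped like the weight_small but orange or purple is not meant.

How it is judged:
By the outcome, as a careful person would: the job done as asked, in the order asked, and still so for the second after the job is handed in, with the robot touching nothing.
It also fails if it takes over 122 s, if anything falls off the work surface, if the arm or the gripper's body presses on something with over 40 N, if the wrist force passes 120 N, or if a joint passes its speed limit or range.

## Working session

There is one attempt and no reset: what is moved stays moved. The work goes in short steps, Python scripts to look and compute and a tool call to move; the robot and the scene stay as the last step left them, time stands still between calls to the robot, and variables do not carry over. Pictures are saved under pics/ and viewed, and the job is handed in when it is done.

Besides the shell and the picture viewer there is one more tool, called after ">>>" by a JSON object that holds its "op" and its "data". arm_command: Moves the arm, as the interface text tells. Its arguments: {"type":"object","properties":{"commands":{"type":"array","items":{"type":"array","items":{"type":"number"}}},"fingers":{"type":"number"},"force":{"type":"number"}},"required":["commands"]}

```bash
mkdir -p pics; ls
python3 - <<'E'
from plant import manip
import cv2
s=manip.sense();print(s)
for n in ("side","top","wrist"):
    c=manip.capture(n);cv2.imwrite(f"pics/{n}0.png",c["pixels"]);print(n,{k:v for k,v in c.items() if k!="pixels"})
E
```

```text
pics
{'time_s': 0.0, 'joints': array([-8.51304625e-01,  4.07740847e-02,  8.37717292e-02, -4.52129548e-04,
       -1.61551043e+00, -3.33699870e-01]), 'joint_vel': array([ 0.00120383,  0.001166  , -0.00225883, -0.00024051, -0.00036774,
        0.00031178]), 'joint_efforts': array([ 9.38426747e-04, -3.68210936e+01,  3.47412086e+01,  6.93218976e+00,
       -5.34532519e-03, -1.97161080e-05]), 'tool_pos': array([ 0.22571292, -0.55555368,  0.23028101]), 'ee_rot': array([-3.14145724e+00, -1.76972025e-03,  1.95660786e+00]), 'ft_force': array([0.03176171, 0.10862398, 0.04920652]), 'moment': array([-0.04265265,  0.02581954,  0.01979184]), 'width': 0.08530168280224903}
side {'fx': 551.5675692790127, 'fy': 551.5675692790127, 'cx': 320.2338403033523, 'cy': 240.22259765688432, 'rvec': array([ 0.16691674, -2.72297038,  1.43454741]), 'tvec': array([0.50999752, 0.07584806, 1.1656455 ])}
top {'fx': 545.1157715707498, 'fy': 545.1157715707498, 'cx': 323.153626452932, 'cy': 248.0242588083925, 'rvec': array([ 2.19827008, -2.1592575 ,  0.08738511]), 'tvec': array([0.07177648, 0.50148964, 1.2392824 ])}
wrist {'fx': 371.64829954431775, 'fy': 371.64829954431775, 'cx': 324.8437850764648, 'cy': 237.80692494532377, 'hand_eye': array([[ 9.99999656e-01, -6.64974143e-04,  4.95276603e-04,
         7.97402150e-04],
       [ 5.11225964e-04,  9.64763194e-01,  2.63119211e-01,
        -6.68537380e-02],
       [-6.52792108e-04, -2.63118867e-01,  9.64763202e-01,
        -1.41282881e-01],
       [ 0.00000000e+00,  0.00000000e+00,  0.00000000e+00,
         1.00000000e+00]])}
```

View pics/side0.png

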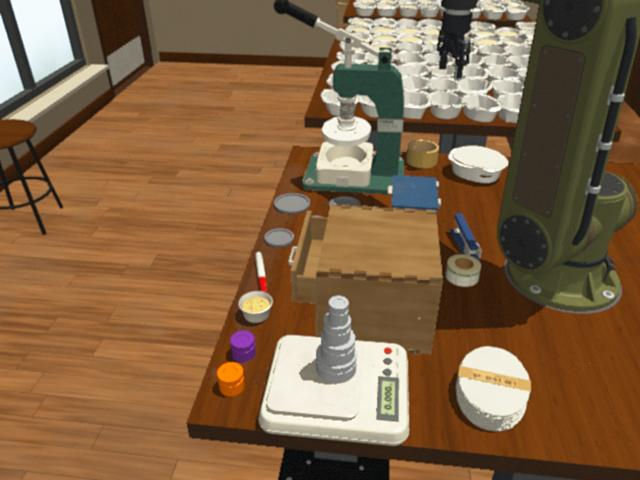

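View pics/top0.png

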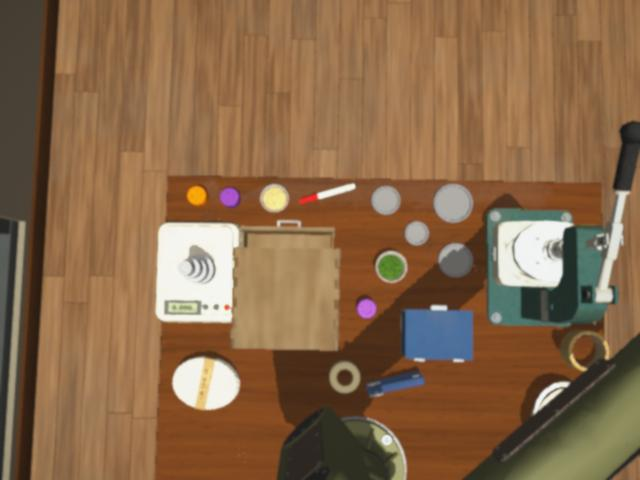

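View pics/wrist0.png

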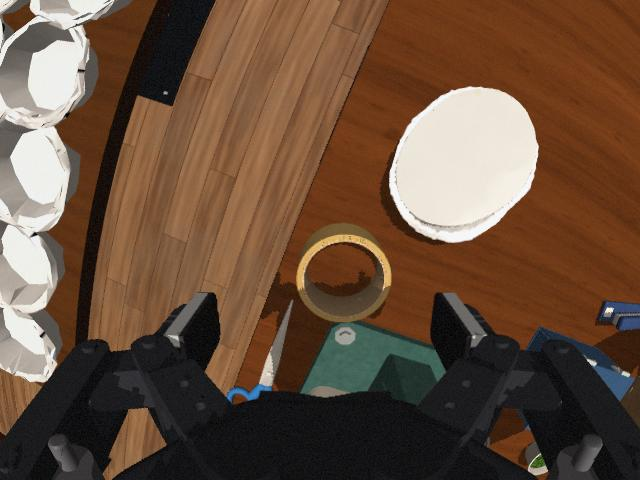

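Run:
```python
import cv2
a=cv2.imread("pics/top0.png")
cv2.imwrite("pics/top0h.png",cv2.resize(a[175:295,355:495],None,fx=5,fy=5,interpolation=cv2.INTER_CUBIC))
cv2.imwrite("pics/top0s.png",cv2.resize(a[215:330,150:245],None,fx=5,fy=5,interpolation=cv2.INTER_CUBIC))
a=cv2.imread("pics/side0.png")
cv2.imwrite("pics/side0s.png",cv2.resize(a[285:450,250:420],None,fx=3.5,fy=3.5,interpolation=cv2.INTER_CUBIC))
```

```text
(no output)
```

View pics/top0h.png

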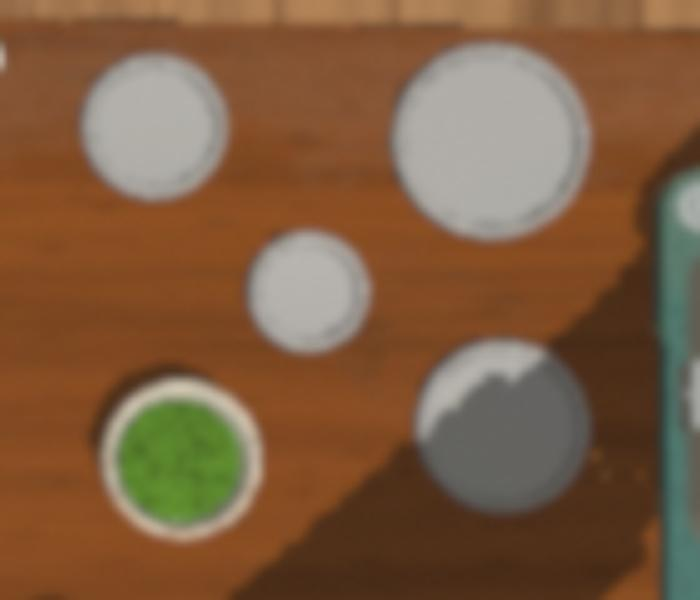

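View pics/top0s.png

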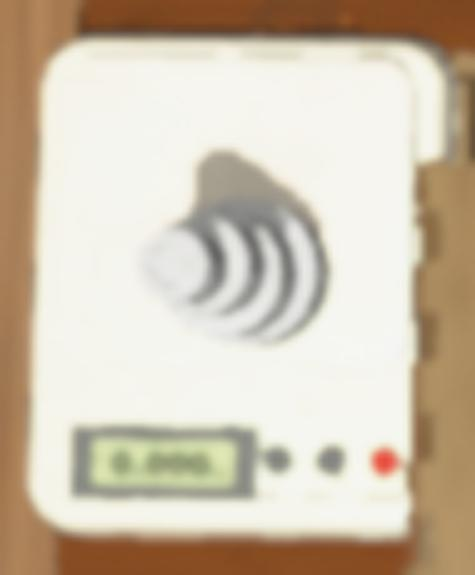

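View pics/side0s.png

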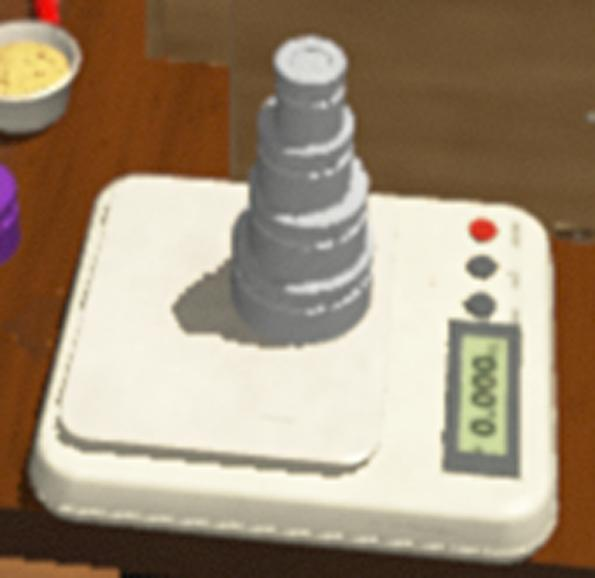

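```bash
cat > h.py <<'E'
import numpy as np,cv2
from plant import manip
def K(c): return np.array([[c["fx"],0,c["cx"]],[0,c["fy"],c["cy"]],[0,0,1]])
def unproj(c,u,v,z):
    R,_=cv2.Rodrigues(c["rvec"]);t=c["tvec"]
    d=R.T@np.array([(u-c["cx"])/c["fx"],(v-c["cy"])/c["fy"],1]);o=-R.T@t
    return o+d*(z-o[2])/d[2]
def proj(c,p):
    return cv2.projectPoints(np.array(p,float).reshape(-1,3),c["rvec"],c["tvec"],K(c),None)[0].reshape(-1,2)
def Rt(s):
    r,p,y=s["ee_rot"]
    from scipy.spatial.transform import Rotation as Ro
    return Ro.from_euler("xyz",[r,p,y]).as_matrix()
def wunproj(c,s,u,v,z):
    x=np.array([u-c["cx"],v-c["cy"]])/c["fx"];th=np.hypot(*x)
    d=np.r_[np.sin(th)*x/max(th,1e-9),np.cos(th)]
    H=c["hand_eye"];R=Rt(s)
    o=s["tool_pos"]+R@H[:3,3];d=R@H[:3,:3]@d
    return o+d*(z-o[2])/d[2]
def wproj(c,s,p):
    H=c["hand_eye"];R=Rt(s)
    q=H[:3,:3].T@(R.T@(np.array(p)-s["tool_pos"])-H[:3,3])
    r=np.hypot(q[0],q[1]);th=np.arctan2(r,q[2])
    return np.array([c["cx"]+c["fx"]*th*q[0]/r,c["cy"]+c["fx"]*th*q[1]/r])
def go(s,p,yaw=None):
    "world target -> mm in tool axes, yaw turn"
    d=Rt(s).T@(np.array(p)-s["tool_pos"])*1000
    return d
E
python3 - <<'E'
from h import *
t=manip.capture("top");sd=manip.capture("side")
for n,u,v,D in (("small",386,200.4,148),("large",453.2,203.2,199),("tiny",416.8,233.4,124),("med",455.6,260.4,176),("pot",391.4,267,162)):
    z=.009 if n!="pot" else .036
    p=unproj(t,u,v,z);q=unproj(t,u+D/10,v,z);q2=unproj(t,u-D/10,v,z);print(n,p.round(4),np.linalg.norm(q-q2))
print(unproj(t,185.6,268,.189),unproj(sd,338.9,302.7,.189))
print("scale corners",[unproj(t,150+a/5,215+b/5,.04).round(3) for a,b in((45,40),(445,40),(35,530),(410,535))])
E
```

```text
small [ 0.6159 -0.0648  0.009 ] 0.06952315886561759
large [ 0.6121 -0.2226  0.009 ] 0.09341982614018998
tiny [ 0.5393 -0.1374  0.009 ] 0.057953463931764676
med [ 0.4777 -0.228   0.009 ] 0.08191263233127834
pot [ 0.4583 -0.0754  0.036 ] 0.07373303457515146
[0.44142244 0.35407995 0.189     ] [0.44127986 0.35951256 0.189     ]
scale corners [array([0.549, 0.457, 0.04 ]), array([0.552, 0.274, 0.04 ]), array([0.327, 0.452, 0.04 ]), array([0.328, 0.283, 0.04 ])]
```

>>> {"op": "arm_command", "data": {"commands": [[0,0,-20,0],[40,15,-10,0.129],[42,12,-10,0.129],[43,6,-10,0.129]], "fingers": 1, "force": 40}}

```text
time_s: 0.65
tool_pos: [0.2259, -0.4249, 0.2745]
ee_rot: [-3.131, -0.013, 1.553]
ft_force: [0.9, 1.4, 0.1]
width: 0.0852
```

>>> {"op": "arm_command", "data": {"commands": [[46,0,-5,0],[46,0,0,0],[46,10,0,0],[46,18,0,0],[46,18,0,0],[46,18,0,0],[46,18,0,0],[46,18,0,0],[46,18,0,0],[46,18,0,0],[46,15,0,0],[46,15,0,0]]}}

```text
time_s: 1.85
tool_pos: [0.4014, 0.1367, 0.2915]
ee_rot: [3.134, -0.019, 1.546]
ft_force: [1.2, -1.5, 0.8]
width: 0.0853
```

Run:
```python
from h import *
s=manip.sense();print(s["tool_pos"],s["ee_rot"],s["joints"],go(s,[.4414,.357,.28]))
```

```text
[0.40136523 0.13668076 0.29148671] [ 3.13359847 -0.01887648  1.54632482] [ 0.80375305 -0.43258489 -0.20837615 -0.00702021 -1.77568737 -2.40059107] [220.97665311  34.50547638  15.93686208]
```

>>> {"op": "arm_command", "data": {"commands": [[46,8,0,0],[46,8,0,0],[46,8,0,0],[44,8,0,0],[25,3,0,0],[0,0,0,0],[0,0,0,0]]}}

```text
time_s: 2.55
tool_pos: [0.4407, 0.3573, 0.2915]
ee_rot: [3.137, -0.015, 1.553]
ft_force: [0.0, 0.1, -0.3]
width: 0.0853
```

Run:
```python
from h import *
s=manip.sense();c=manip.capture("wrist");cv2.imwrite("pics/w1.png",c["pixels"])
print(s["tool_pos"],s["ee_rot"],s["joints"],go(s,[.4414,.357,.28]),wproj(c,s,[.4414,.357,.189]))
```

```text
[0.44074752 0.35731906 0.29154703] [ 3.13700717 -0.01455889  1.55292647] [ 1.03276126 -0.04328051  0.11244361 -0.00328936 -1.71160727 -2.62194676] [-0.47541859  0.60514741 11.54422906] [321.17611991 239.0933391 ]
```

View pics/w1.png

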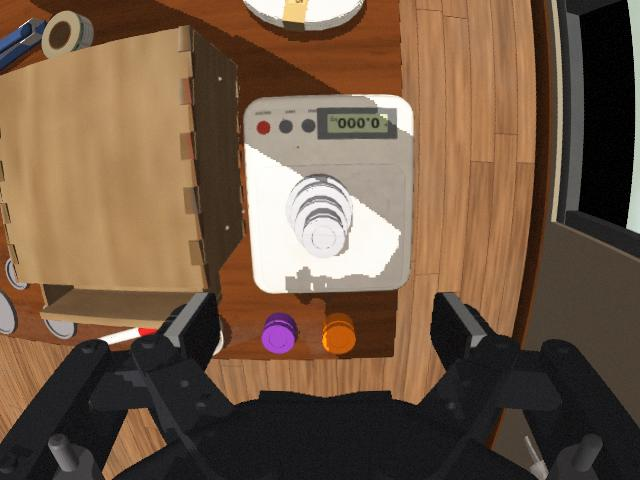

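Run:
```python
import cv2
a=cv2.imread("pics/w1.png")
cv2.imwrite("pics/w1z.png",cv2.resize(a[165:275,265:385],None,fx=5,fy=5,interpolation=cv2.INTER_CUBIC))
```

```text
(no output)
```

View pics/w1z.png

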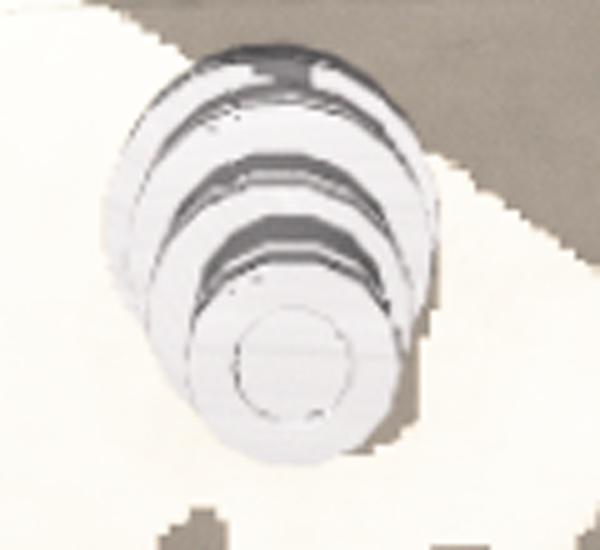

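Run:
```python
from h import *
s=manip.sense();c=manip.capture("wrist")
print(wunproj(c,s,323.8,237.6,.189), go(s,[*wunproj(c,s,323.8,237.6,.189)[:2],.161]))
for z,l,r,v in ((.153,148,412,300),(.117,128,430,240),(.081,103,440,230)):
    a=wunproj(c,s,265+l/5,165+v/5,z);b=wunproj(c,s,265+r/5,165+v/5,z);print(z,a,b,(a+b)/2,a-b)
```

```text
[0.44025433 0.35856683 0.189     ] [ -0.42539587  -1.02034755 130.40672096]
0.153 [0.439587   0.33642972 0.153     ] [0.44050988 0.37730233 0.153     ] [0.44004844 0.35686603 0.153     ] [-0.00092288 -0.04087261  0.        ]
0.117 [0.43739477 0.33072739 0.117     ] [0.43856384 0.38312636 0.117     ] [0.4379793  0.35692688 0.117     ] [-0.00116907 -0.05239897  0.        ]
0.081 [0.44265776 0.32297792 0.081     ] [0.4441201 0.3880774 0.081    ] [0.44338893 0.35552766 0.081     ] [-0.00146234 -0.06509948  0.        ]
```

>>> {"op": "arm_command", "data": {"commands": [[0,-1,45,0],[0,0,45,0],[0,0,30,0],[0,0,10,0],[0,0,0,0]]}}

```text
time_s: 3.15
tool_pos: [0.4424, 0.3548, 0.1639]
ee_rot: [3.13, -0.024, 1.547]
ft_force: [-0.5, -0.4, 0.2]
width: 0.0855
```

Run:
```python
from h import *
s=manip.sense();print(s["tool_pos"],s["ee_rot"],go(s,[.4403,.3586,.161]))
```

```text
[0.44236898 0.35482555 0.16390356] [ 3.12984482 -0.0240199   1.54745164] [ 3.65431006 -2.19152571  2.96665452]
```

>>> {"op": "arm_command", "data": {"commands": [[4,-2,3,0],[0,0,0,0],[0,0,0,0]]}}

```text
time_s: 3.45
tool_pos: [0.442, 0.3598, 0.1666]
ee_rot: [3.125, -0.03, 1.547]
ft_force: [0.5, 0.2, 0.2]
width: 0.0853
```

Run:
```python
from h import *
s=manip.sense();print(s["tool_pos"],s["ee_rot"],go(s,[.4403,.3586,.161]))
```

```text
[0.44202574 0.35982411 0.1665686 ] [ 3.12460822 -0.02960655  1.54676905] [-1.42950898 -1.78948112  5.49910282]
```

Run:
```python
from h import *
s=manip.sense();print(s)
for n in ("side","wrist","top"): cv2.imwrite(f"pics/{n}2.png",manip.capture(n)["pixels"])
s=manip.sense();print(s["tool_pos"],s["ee_rot"])
```

```text
{'time_s': 3.45, 'joints': array([ 1.03543344e+00, -6.71191256e-02, -1.39357399e-01,  3.29598844e-04,
       -1.46442849e+00, -2.63053789e+00]), 'joint_vel': array([ 0.00323624, -0.00521916,  0.01411723,  0.00043581,  0.00072739,
       -0.00199852]), 'joint_efforts': array([-1.70045451e-02, -3.09753621e+01,  3.43171120e+01,  6.83305442e+00,
        8.75938637e-02, -4.69353530e-03]), 'tool_pos': array([0.44202574, 0.35982411, 0.1665686 ]), 'ee_rot': array([ 3.12460822, -0.02960655,  1.54676905]), 'ft_force': array([0.49232049, 0.19592442, 0.22334803]), 'moment': array([-0.0498875 ,  0.06608284, -0.02025902]), 'width': 0.08526021215647542}
[0.44179364 0.35969575 0.16576154] [ 3.12540613 -0.02895294  1.54674019]
```

View pics/side2.png

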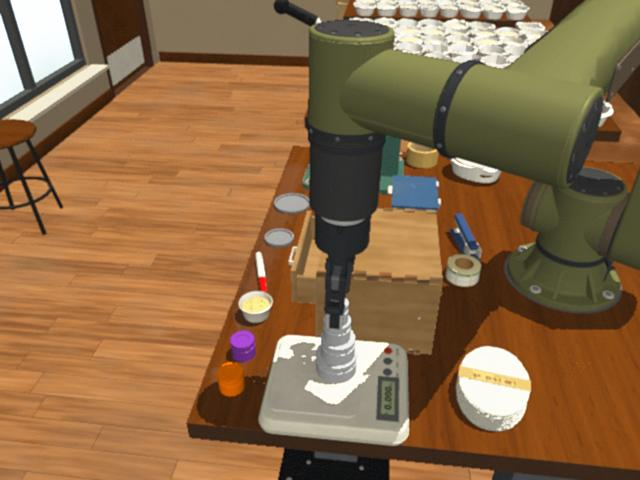

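View pics/wrist2.png

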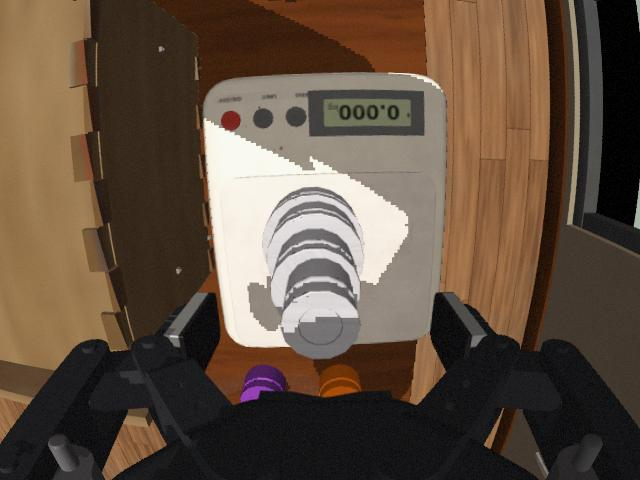

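View pics/top2.png

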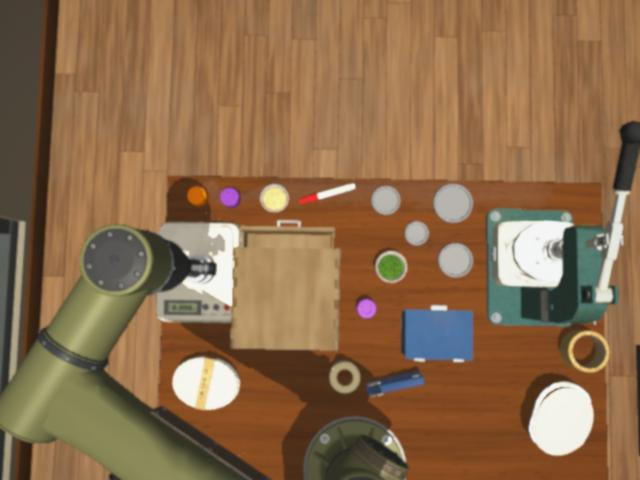

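>>> {"op": "arm_command", "data": {"commands": [[-1,-2,4,0],[0,0,0,0],[0,0,0,0],[0,0,0,0]]}}

```text
time_s: 4.0
tool_pos: [0.4397, 0.3589, 0.1616]
ee_rot: [3.125, -0.029, 1.547]
ft_force: [-0.4, -0.1, -0.6]
width: 0.0856
```

Run:
```python
from h import *
s=manip.sense();print(s["tool_pos"],s["ee_rot"],go(s,[.4403,.3586,.161]))
c=manip.capture("wrist");cv2.imwrite("pics/w3.png",c["pixels"][250:400,240:410]);s=manip.sense();print(s["tool_pos"],s["ee_rot"])
```

```text
[0.439658   0.35889282 0.16158858] [ 3.12537131 -0.02909953  1.54686755] [-0.29437881  0.63932001  0.59071114]
[0.43968091 0.3589312  0.16165786] [ 3.12527806 -0.02916214  1.54691533]
```

View pics/w3.png

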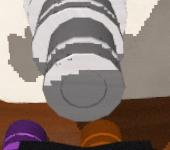

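>>> {"op": "arm_command", "data": {"commands": [[0,0,0,0],[0,0,0,0],[0,0,0,0],[0,0,0,0],[0,0,0,0],[0,0,0,0]], "fingers": -1, "force": 30}}

```text
time_s: 4.65
tool_pos: [0.4399, 0.3587, 0.1619]
ee_rot: [3.125, -0.029, 1.547]
ft_force: [0.3, -1.0, -0.1]
width: 0.0292
```

Run:
```python
from h import *
s=manip.sense();print(s["tool_pos"],s["ee_rot"],s["width"],go(s,[.4403,.3586,.161]))
for n in ("side","wrist"): cv2.imwrite(f"pics/{n}4.png",manip.capture(n)["pixels"][200:420,220:440])
```

```text
[0.43987143 0.35870464 0.16186822] [ 3.12499998 -0.02867911  1.54674946] 0.029240398973787326 [-0.11916085  0.41655241  0.8721894 ]
```

View pics/side4.png

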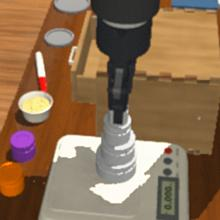

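View pics/wrist4.png

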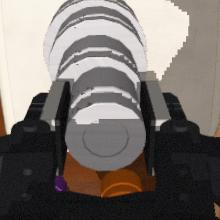

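>>> {"op": "arm_command", "data": {"commands": [[0,0,-4,0],[0,0,-8,0],[0,0,-15,0],[0,0,-20,0],[0,0,-20,0],[0,0,-15,0],[0,0,-8,0],[0,0,0,0]]}}

```text
time_s: 5.55
tool_pos: [0.4383, 0.3559, 0.261]
ee_rot: [3.123, -0.031, 1.547]
ft_force: [-0.3, 0.1, -0.3]
width: 0.0291
```

Run:
```python
from h import *
s=manip.sense();print(s["tool_pos"],s["ee_rot"],s["width"],go(s,[.5393,-.1374,.25]))
for n in ("side",): cv2.imwrite(f"pics/{n}5.png",manip.capture(n)["pixels"][200:420,220:440])
```

```text
[0.438343   0.35585581 0.26104056] [ 3.12332282 -0.03068775  1.5467388 ] 0.02914613699553355 [-490.79226475  112.84777521   -1.95901047]
```

View pics/side5.png

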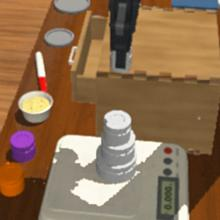

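>>> {"op": "arm_command", "data": {"commands": [[-10,2,0,0],[-18,4,0,0],[-26,6,0,0],[-26,6,0,0],[-26,6,0,0],[-26,6,0,0],[-26,6,0,0],[-26,6,0,0],[-26,6,0,0],[-26,6,0,0],[-26,6,0,0],[-26,6,0,0],[-26,6,0,0],[-26,6,0,0],[-26,6,0,0],[-26,6,0,0],[-18,4,0,0],[-12,4,0,0],[0,0,0,0],[0,0,0,0]]}}

```text
time_s: 7.6
tool_pos: [0.5149, -0.1106, 0.2356]
ee_rot: [-3.139, -0.018, 1.536]
ft_force: [-0.1, 0.3, -0.2]
width: 0.0292
```

Run:
```python
from h import *
s=manip.sense();print(s["tool_pos"],s["ee_rot"],s["width"],s["joints"],go(s,[.5393,-.1374,.25]))
c=manip.capture("wrist");cv2.imwrite("pics/w6.png",c["pixels"])
for n,p in dict(small=[.6159,-.0648,.009],large=[.6121,-.2226,.009],tiny=[.5393,-.1374,.009],med=[.4777,-.228,.009]).items(): print(n,wproj(c,s,p))
```

```text
[ 0.51492361 -0.11063726  0.23557029] [-3.13930798 -0.01817393  1.53636733] 0.02918412544936126 [ 0.1576953  -0.14982201 -0.08342826 -0.01831465 -1.6359516  -1.76410367] [-25.64128413  25.24907385 -14.95587748]
small [365.6983759  296.83457011]
large [222.38702287 298.0705946 ]
tiny [294.73672326 231.10231325]
med [203.77213575 176.23470553]
```

View pics/w6.png

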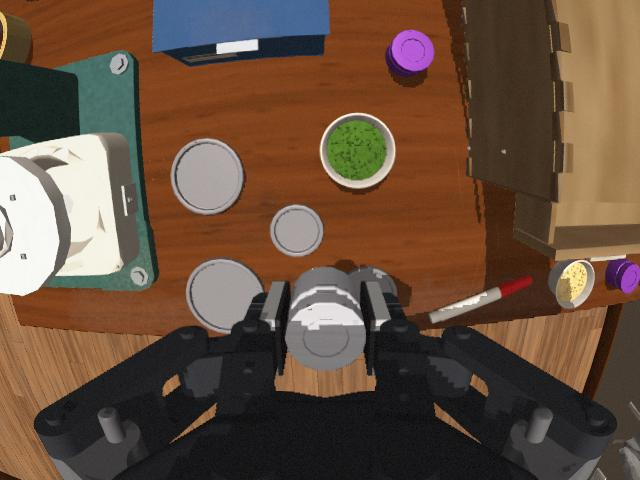

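```bash
cat > fit.py <<'E'
from h import *
def holders(c,f,z=.009,cands={}):
    px=c["pixels"];hsv=cv2.cvtColor(px,cv2.COLOR_BGR2HSV)
    m=((hsv[...,1]<60)&(hsv[...,2]>50)).astype(np.uint8)*255
    cs,_=cv2.findContours(m,cv2.RETR_EXTERNAL,cv2.CHAIN_APPROX_NONE)
    for k in cs:
        if cv2.contourArea(k)<150: continue
        P=np.array([f(u,v,z)[:2] for u,v in k[:,0]])
        (x,y),(a,b),_=cv2.fitEllipse((P*1000).astype(np.float32)) if len(P)>5 else ((0,0),(0,0),0)
        if 45<a<105 and b/a<1.15: print(round(x,1),round(y,1),"axes",round(a,1),round(b,1))
E
python3 - <<'E'
from fit import *
s=manip.sense();c=manip.capture("wrist");print("wrist");holders(c,lambda u,v,z:wunproj(c,s,u,v,z))
t=manip.capture("top");t["pixels"]=cv2.imread("pics/top2.png");print("top");holders(t,lambda u,v,z:unproj(t,u,v,z))
E
```

```text
wrist
538.7 -135.5 axes 53.9 54.5
478.1 -225.4 axes 77.9 78.4
459.8 -71.2 axes 73.9 74.5
top
462.6 -77.1 axes 68.2 70.1
479.6 -226.5 axes 77.9 78.8
540.4 -135.8 axes 53.6 54.7
617.4 -63.1 axes 66.1 66.8
613.5 -221.0 axes 90.0 91.0
```

>>> {"op": "arm_command", "data": {"commands": [[-12,12,0,0],[-12,12,0,0],[-1,0,10,0],[0,0,0,0],[0,0,0,0],[0,0,0,0]]}}

```text
time_s: 8.35
tool_pos: [0.5385, -0.1321, 0.2256]
ee_rot: [-3.142, -0.019, 1.544]
ft_force: [-0.2, -1.0, -0.6]
width: 0.0289
```

Run:
```python
from h import *
s=manip.sense();print(s["tool_pos"],s["ee_rot"],go(s,[.5393,-.1357,.08]))
```

```text
[ 0.53845585 -0.13208976  0.22558877] [-3.14151075 -0.01924438  1.54424293] [ -6.3874838    0.95161775 145.49271672]
```

>>> {"op": "arm_command", "data": {"commands": [[-1,0,10,0],[-1,0,20,0],[-1,0,22,0],[-1,0,22,0],[-1,0,22,0],[-1,0,22,0],[0,0,15,0],[0,0,8,0],[0,0,0,0],[0,0,0,0],[0,0,0,0]]}}

```text
time_s: 9.45
tool_pos: [0.5375, -0.1334, 0.0784]
ee_rot: [3.137, -0.02, 1.548]
ft_force: [0.5, 0.0, -0.7]
width: 0.029
```

Run:
```python
from h import *
s=manip.sense();print(s["tool_pos"],s["ee_rot"],go(s,[.5393,-.1357,.018]))
c=manip.capture("wrist");cv2.imwrite("pics/w7.png",c["pixels"])
```

```text
[ 0.53748231 -0.13339724  0.07838951] [ 3.13695961 -0.02044518  1.54750339] [-3.49391274  1.59129907 60.33870885]
```

View pics/w7.png

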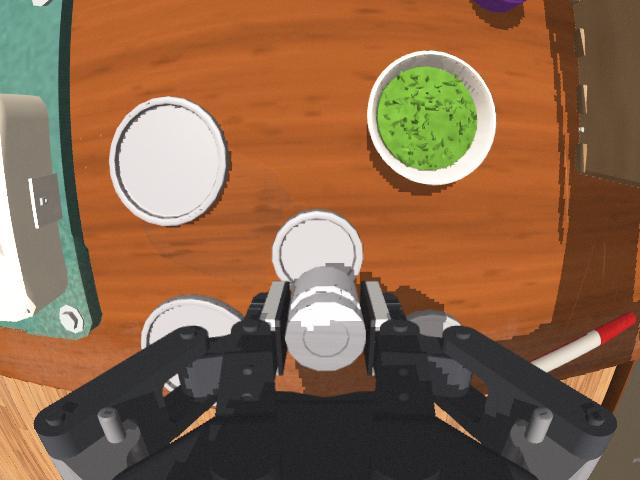

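>>> {"op": "arm_command", "data": {"commands": [[-2,1,12,0],[-2,1,18,0],[0,0,15,0],[0,0,8,0],[0,0,3,0],[0,0,0,0],[0,0,0,0],[0,0,0,0]]}}

```text
time_s: 10.3
tool_pos: [0.5425, -0.1369, 0.0224]
ee_rot: [3.13, -0.02, 1.548]
ft_force: [-0.1, 0.3, -0.7]
width: 0.0288
```

Run:
```python
from h import *
s=manip.sense();print(s["tool_pos"],s["ee_rot"],s["ft_force"],go(s,[.5393,-.1357,.014]))
for n in ("side","wrist"):
  c=manip.capture(n);cv2.imwrite(f"pics/{n}8.png",c["pixels"])
```

```text
[ 0.54254465 -0.13691201  0.02243602] [ 3.1298353  -0.02048929  1.54778671] [-0.073689    0.25570513 -0.65606275] [ 0.96396485 -3.37088424  8.4184966 ]
```

View pics/wrist8.png

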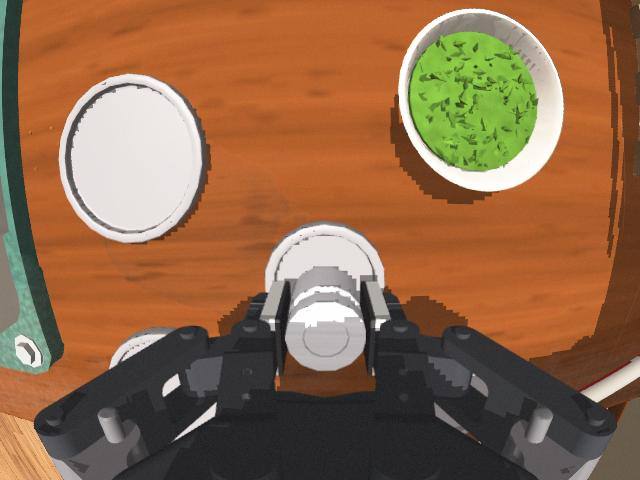

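>>> {"op": "arm_command", "data": {"commands": [[1,-3,3,0],[0,0,3,0],[0,0,1,0],[0,0,0,0],[0,0,0,0],[0,0,0,0]]}}

```text
time_s: 11.0
tool_pos: [0.5398, -0.1355, 0.0156]
ee_rot: [3.128, -0.021, 1.548]
ft_force: [0.3, -1.0, -1.8]
width: 0.0295
```

Run:
```python
from h import *
s=manip.sense();print(s["tool_pos"],s["ee_rot"],s["ft_force"],go(s,[.5393,-.1357,.013]))
for n in ("wrist",):
  c=manip.capture(n);cv2.imwrite(f"pics/{n}9.png",cv2.resize(c["pixels"][200:380,220:430],None,fx=3,fy=3))
```

```text
[ 0.53977193 -0.13552527  0.01560265] [ 3.12835304 -0.02059983  1.54788897] [ 0.30320153 -1.02256721 -1.82576007] [-0.2390687  -0.50215845  2.59185672]
```

View pics/wrist9.png

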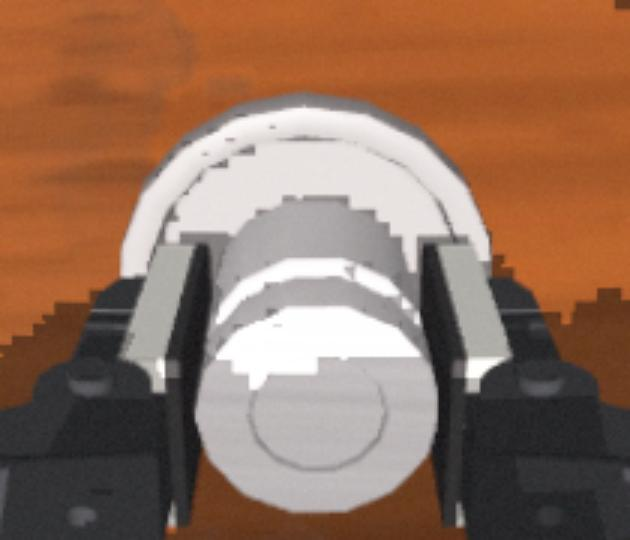

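>>> {"op": "arm_command", "data": {"commands": [[0,0,1.5,0],[0,0,0.5,0],[0,0,0,0],[0,0,0,0]]}}

```text
time_s: 11.45
tool_pos: [0.5399, -0.1355, 0.0135]
ee_rot: [3.128, -0.021, 1.548]
ft_force: [0.0, 0.5, -1.4]
width: 0.0291
```

>>> {"op": "arm_command", "data": {"commands": [[0,0,1,0],[0,0,0,0],[0,0,0,0]]}}

```text
time_s: 11.75
tool_pos: [0.5403, -0.1355, 0.0134]
ee_rot: [3.127, -0.02, 1.548]
ft_force: [0.7, 0.2, -1.0]
width: 0.0291
```

>>> {"op": "arm_command", "data": {"commands": [[0,0,0,0],[0,0,0,0],[0,0,0,0],[0,0,0,0],[0,0,0,0]], "fingers": 1}}

```text
time_s: 12.25
tool_pos: [0.5406, -0.1356, 0.0136]
ee_rot: [3.127, -0.02, 1.548]
ft_force: [-0.2, -0.5, -0.3]
width: 0.0854
```

>>> {"op": "arm_command", "data": {"commands": [[0,0,-8,0],[0,0,-16,0],[0,0,-22,0],[0,0,-25,0],[0,0,-25,0],[0,0,-25,0],[0,0,-25,0],[0,0,-25,0],[0,0,-25,0],[0,0,-15,0],[0,0,0,0],[0,0,0,0]]}}

```text
time_s: 13.45
tool_pos: [0.5362, -0.1408, 0.2395]
ee_rot: [3.122, -0.019, 1.548]
ft_force: [0.6, 0.1, -0.6]
width: 0.0851
```

Run:
```python
from h import *
s=manip.sense();print(s["tool_pos"],s["ee_rot"],go(s,[.4401,.3569,.25]))
for n in ("wrist",):
  c=manip.capture(n);cv2.imwrite(f"pics/{n}10.png",c["pixels"])
```

```text
[ 0.5361511  -0.14083312  0.23952226] [ 3.12237598 -0.01896868  1.54794374] [ 495.51794576 -107.35895133   -3.14271343]
```

View pics/wrist10.png

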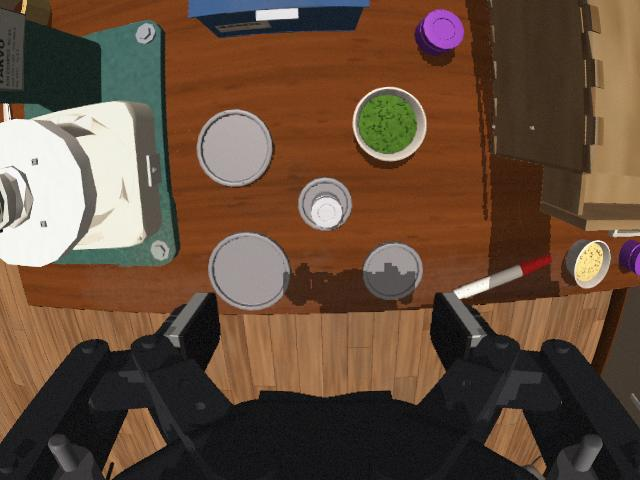

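Run:
```python
from fit import *
s=manip.sense();c=manip.capture("wrist");holders(c,lambda u,v,z:wunproj(c,s,u,v,z))
a=c["pixels"][170:240,290:360];cv2.imwrite("pics/w11.png",cv2.resize(a,None,fx=7,fy=7,interpolation=cv2.INTER_CUBIC))
print(wunproj(c,s,326.5,211,.04))
```

```text
615.1 -64.1 axes 65.7 67.6
611.2 -220.5 axes 89.6 91.1
538.9 -136.0 axes 53.8 54.3
478.2 -225.9 axes 77.8 78.1
458.5 -69.2 axes 74.0 74.3
[ 0.53985845 -0.13500538  0.04      ]
```

View pics/w11.png

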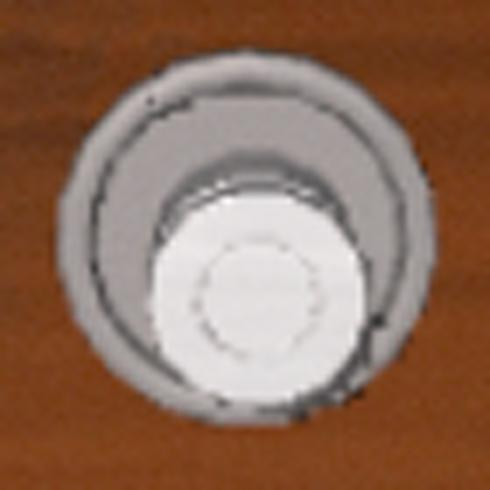

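>>> {"op": "arm_command", "data": {"commands": [[10,-2,0,0],[18,-4,0,0],[26,-6,-1,0],[26,-6,0,0],[26,-6,0,0],[26,-6,0,0],[26,-6,0,0],[26,-6,0,0],[26,-6,0,0],[26,-6,0,0],[26,-6,0,0],[26,-6,0,0],[26,-6,0,0],[26,-6,0,0],[26,-6,0,0],[26,-6,0,0],[26,-5,0,0],[18,-4,0,0],[10,-2,0,0],[0,0,0,0]]}}

```text
time_s: 15.55
tool_pos: [0.4281, 0.3313, 0.2258]
ee_rot: [-3.132, -0.007, 1.551]
ft_force: [-0.6, -0.3, -0.3]
width: 0.0855
```

>>> {"op": "arm_command", "data": {"commands": [[0,0,0,0],[0,0,0,0]]}}

```text
time_s: 15.75
tool_pos: [0.4283, 0.3303, 0.2256]
ee_rot: [-3.132, -0.006, 1.55]
ft_force: [0.3, -0.6, -0.2]
width: 0.0854
```

Run:
```python
from h import *
s=manip.sense();print(s["tool_pos"],s["ee_rot"],s["joints"],go(s,[.4401,.3569,.25]))
for n in ("wrist",):
  c=manip.capture(n);cv2.imwrite(f"pics/{n}12.png",cv2.resize(c["pixels"][140:400,200:440],None,fx=2.2,fy=2.2))
```

```text
[0.42830635 0.33028644 0.22557862] [-3.13190607 -0.00612289  1.55028078] [ 1.02081653 -0.11450397 -0.07200853 -0.01146288 -1.61289707 -2.61258346] [ 26.99892188  11.00972802 -24.36431204]
```

View pics/wrist12.png

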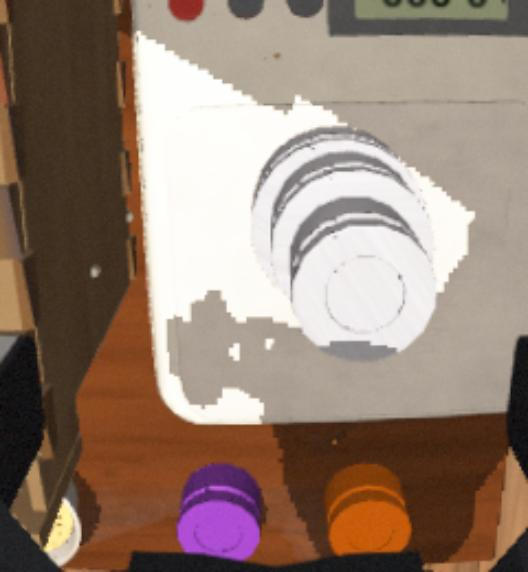

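Run:
```python
from h import *
s=manip.sense();c=manip.capture("wrist")
p=wunproj(c,s,365.2,272.3,.153);print(p,go(s,[*p[:2],.18]))
```

```text
[0.44147637 0.35594698 0.153     ] [25.74180543 12.98033786 45.73527843]
```

>>> {"op": "arm_command", "data": {"commands": [[10,5,0,0],[15,8,10,0],[0,0,18,0],[0,0,18,0],[0,0,18,0],[0,0,12,0],[0,0,8,0],[0,0,0,0],[0,0,0,0]]}}

```text
time_s: 16.75
tool_pos: [0.4461, 0.3573, 0.1413]
ee_rot: [-3.136, -0.011, 1.545]
ft_force: [0.4, -0.3, 0.5]
width: 0.0854
```

Run:
```python
from h import *
s=manip.sense();print(s["tool_pos"],s["ee_rot"],go(s,[.441,.3563,.1235]))
```

```text
[0.44609351 0.357295   0.1413166 ] [-3.13619425 -0.01055984  1.54508346] [-1.3136984  -4.97006078 17.83081445]
```

>>> {"op": "arm_command", "data": {"commands": [[-1,-4,6,0],[0,-1,6,0],[0,0,4,0],[0,0,2,0],[0,0,0,0],[0,0,0,0],[0,0,0,0]]}}

```text
time_s: 17.45
tool_pos: [0.4412, 0.3574, 0.1244]
ee_rot: [-3.139, -0.014, 1.545]
ft_force: [-0.3, 0.2, 0.2]
width: 0.0857
```

Run:
```python
from h import *
s=manip.sense();print(s["tool_pos"],s["ee_rot"],go(s,[.441,.3563,.1235]))
c=manip.capture("wrist");cv2.imwrite("pics/w13.png",c["pixels"])
```

```text
[0.44117741 0.35738758 0.12444902] [-3.13874651 -0.01373069  1.54536301] [-1.10466887 -0.14703631  0.93435839]
```

View pics/w13.png

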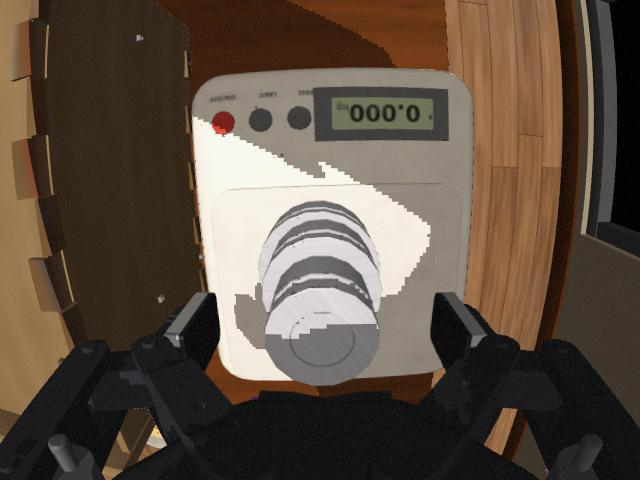

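>>> {"op": "arm_command", "data": {"commands": [[0,0,0,0],[0,0,0,0],[0,0,0,0],[0,0,0,0],[0,0,0,0]], "fingers": -1, "force": 40}}

```text
time_s: 18.0
tool_pos: [0.4415, 0.3575, 0.1252]
ee_rot: [-3.14, -0.014, 1.545]
ft_force: [0.5, 1.0, -0.1]
width: 0.0406
```

>>> {"op": "arm_command", "data": {"commands": [[0,0,-4,0],[0,0,-8,0],[0,0,-15,0],[0,0,-20,0],[0,0,-22,0],[0,0,-22,0],[0,0,-15,0],[0,0,-8,0],[0,0,0,0]]}}

```text
time_s: 18.9
tool_pos: [0.4415, 0.3552, 0.2491]
ee_rot: [-3.14, -0.015, 1.545]
ft_force: [-0.5, -0.1, -1.9]
width: 0.0412
```

Run:
```python
from h import *
s=manip.sense();print(s["tool_pos"],s["ee_rot"],s["width"],go(s,[.616,-.0638,.24]))
for n in ("side",): cv2.imwrite(f"pics/{n}14.png",manip.capture(n)["pixels"][200:420,220:440])
```

```text
[0.44147294 0.35519821 0.24913273] [-3.13968759 -0.01507039  1.54506845] 0.04119529529093088 [-414.46040744  185.25321288    2.53430392]
```

View pics/side14.png

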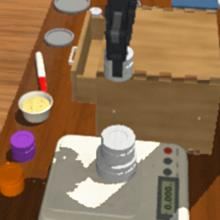

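>>> {"op": "arm_command", "data": {"commands": [[-10,4,0,0],[-18,8,-1,0],[-25,11,-1,0],[-25,11,-1,0],[-25,11,-1,0],[-25,11,-1,0],[-25,11,-1,0],[-25,11,-1,0],[-25,11,-1,0],[-25,11,-1,0],[-25,11,-1,0],[-25,11,-1,0],[-25,11,-1,0],[-25,11,-1,0],[-25,11,-1,0],[-25,11,-1,0],[-18,9,0,0],[-12,6,0,0],[0,0,0,0],[0,0,0,0]]}}

```text
time_s: 20.95
tool_pos: [0.6095, -0.0869, 0.2348]
ee_rot: [-3.105, 0.001, 1.544]
ft_force: [-0.1, 0.5, -1.8]
width: 0.041
```

Run:
```python
from h import *
s=manip.sense();print(s["tool_pos"],s["ee_rot"],s["width"],go(s,[.616,-.0638,.10]))
```

```text
[ 0.60954064 -0.0869077   0.23479464] [-3.10494005e+00  7.01781851e-04  1.54357387e+00] 0.04097062083792017 [ 23.36954686  10.76295317 134.47418781]
```

>>> {"op": "arm_command", "data": {"commands": [[8,3,0,0],[12,5,8,0],[3,2,18,0],[0,0,22,0],[0,0,22,0],[0,0,22,0],[0,0,20,0],[0,0,12,0],[0,0,6,0],[0,0,0,0],[0,0,0,0],[0,0,0,0]]}}

```text
time_s: 22.15
tool_pos: [0.6175, -0.0478, 0.0987]
ee_rot: [-3.109, -0.003, 1.557]
ft_force: [0.0, -0.5, -1.2]
width: 0.0408
```

Run:
```python
from fit import *
s=manip.sense();print(s["tool_pos"],s["ee_rot"],s["width"],go(s,[.616,-.0638,.02]))
c=manip.capture("wrist");cv2.imwrite("pics/w15.png",c["pixels"]); holders(c,lambda u,v,z:wunproj(c,s,u,v,z))
```

```text
[ 0.61745927 -0.04782364  0.09868756] [-3.10885481e+00 -2.52260345e-03  1.55738847e+00] 0.04076407081079324 [-16.19293577   1.330004    78.64557241]
611.9 -218.1 axes 89.5 93.6
540.1 -134.9 axes 53.7 56.9
479.8 -223.4 axes 77.8 82.4
```

View pics/w15.png

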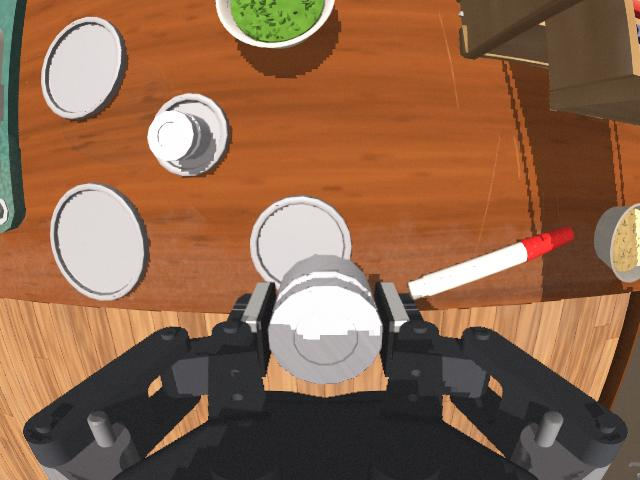

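>>> {"op": "arm_command", "data": {"commands": [[-6,1,8,0],[-9,0,14,0],[-1,0,18,0],[0,0,14,0],[0,0,8,0],[0,0,3,0],[0,0,0,0],[0,0,0,0],[0,0,0,0]]}}

```text
time_s: 23.1
tool_pos: [0.617, -0.0674, 0.0304]
ee_rot: [-3.112, -0.002, 1.556]
ft_force: [-0.0, -0.2, -1.7]
width: 0.041
```

Run:
```python
from fit import *
s=manip.sense();print(s["tool_pos"],s["ee_rot"],s["width"],go(s,[.616,-.0638,.012]))
c=manip.capture("wrist");cv2.imwrite("pics/w16.png",c["pixels"])
print("holder from w15 px / pen", wproj(c,s,[.616,-.0638,.009]),wunproj(c,s,410,290,.01))
```

```text
[ 0.61698721 -0.06735609  0.0303704 ] [-3.11192649e+00 -2.48426305e-03  1.55552676e+00] 0.04104548151845215 [ 3.49495319 -0.49577517 18.40194483]
holder from w15 px / pen [330.80564751 283.54969481] [ 0.62000469 -0.02571968  0.01      ]
```

View pics/w16.png

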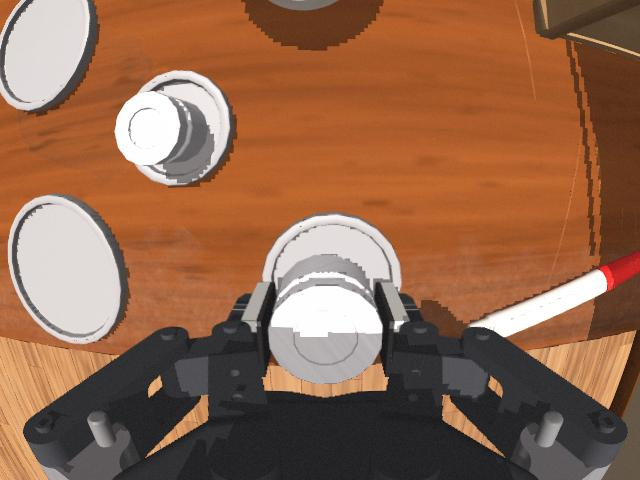

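>>> {"op": "arm_command", "data": {"commands": [[3,0,5,0],[0,0,6,0],[0,0,3,0],[0,0,1,0],[0,0,0,0],[0,0,0,0]]}}

```text
time_s: 23.75
tool_pos: [0.6172, -0.0636, 0.0151]
ee_rot: [-3.114, -0.003, 1.556]
ft_force: [-0.1, -0.8, -2.0]
width: 0.0405
```

Run:
```python
from fit import *
s=manip.sense();print(s["tool_pos"],s["ee_rot"],s["width"],go(s,[.616,-.0638,.012]))
c=manip.capture("wrist");print(wunproj(c,s,410,290,.01))
```

```text
[ 0.61718943 -0.0635939   0.01512916] [-3.11380343e+00 -2.80842071e-03  1.55611538e+00] 0.040489766659324515 [-0.23232258 -1.09889098  3.16026923]
[ 0.61405535 -0.02572246  0.01      ]
```

>>> {"op": "arm_command", "data": {"commands": [[0,0,2,0],[0,0,1,0],[0,0,0.5,0],[0,0,0,0],[0,0,0,0]]}}

```text
time_s: 24.3
tool_pos: [0.6176, -0.0637, 0.0131]
ee_rot: [-3.115, -0.003, 1.556]
ft_force: [-1.5, -0.4, -0.2]
width: 0.0409
```

>>> {"op": "arm_command", "data": {"commands": [[0,0,0,0],[0,0,0,0],[0,0,0,0],[0,0,0,0],[0,0,0,0]], "fingers": 0.4}}

```text
time_s: 24.8
tool_pos: [0.6185, -0.0638, 0.0137]
ee_rot: [-3.118, -0.002, 1.556]
ft_force: [-1.0, -0.1, -0.5]
width: 0.06
```

>>> {"op": "arm_command", "data": {"commands": [[0,0,-8,0],[0,0,-16,0],[0,0,-22,0],[0,0,-25,0],[0,0,-25,0],[0,0,-25,0],[0,0,-25,0],[0,0,-25,0],[0,0,-25,0],[0,0,-15,0],[0,0,0,0],[0,0,0,0]]}}

```text
time_s: 26.0
tool_pos: [0.6236, -0.0658, 0.2498]
ee_rot: [-3.131, -0.002, 1.556]
ft_force: [0.7, 0.8, -1.1]
width: 0.0596
```

Run:
```python
from fit import *
s=manip.sense();print(s["tool_pos"],s["ee_rot"],s["width"],go(s,[.4385,.3567,.23]))
c=manip.capture("wrist");cv2.imwrite("pics/w17.png",c["pixels"]);holders(c,lambda u,v,z:wunproj(c,s,u,v,z))
```

```text
[ 0.62355318 -0.06578886  0.24978123] [-3.13118973e+00 -1.86879867e-03  1.55624704e+00] 0.05960825398364441 [ 419.71414474 -190.95600738   22.55331113]
616.3 -63.1 axes 65.9 66.3
612.3 -219.6 axes 89.6 91.2
540.1 -135.2 axes 54.2 54.3
479.2 -225.0 axes 77.8 79.7
452.0 -74.6 axes 73.8 74.3
```

View pics/w17.png

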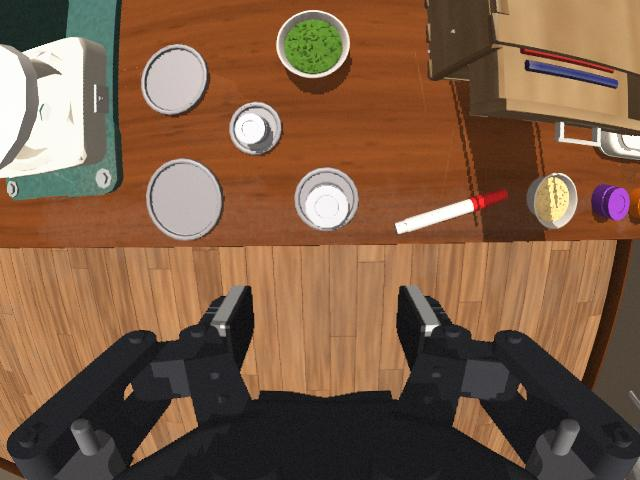

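>>> {"op": "arm_command", "data": {"commands": [[10,-4,0,0],[18,-8,0,0],[25,-11,0,0],[25,-11,0,0],[25,-11,0,0],[25,-11,0,0],[25,-11,0,0],[25,-11,0,0],[25,-11,0,0],[25,-11,0,0],[25,-11,0,0],[25,-11,0,0],[25,-11,0,0],[25,-11,0,0],[25,-11,0,0],[25,-11,0,0],[18,-9,0,0],[12,-6,0,0],[0,0,0,0],[0,0,0,0]], "fingers": 1}}

```text
time_s: 28.05
tool_pos: [0.4251, 0.3652, 0.2294]
ee_rot: [-3.1, 0.015, 1.561]
ft_force: [0.1, -0.6, -0.5]
width: 0.0857
```

Run:
```python
from h import *
s=manip.sense();print(s["tool_pos"],s["ee_rot"],go(s,[.4385,.3567,.2]))
for n in ("wrist",):
  c=manip.capture(n);cv2.imwrite(f"pics/{n}18.png",cv2.resize(c["pixels"][140:400,200:440],None,fx=2.2,fy=2.2))
```

```text
[0.42510524 0.36515638 0.22935585] [-3.09982655  0.01527425  1.56089711] [-7.87403139 14.69694511 28.89109806]
```

View pics/wrist18.png

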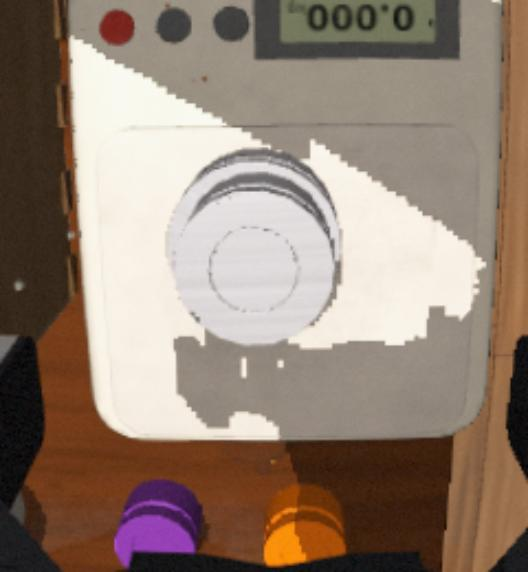

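Run:
```python
from h import *
s=manip.sense();c=manip.capture("wrist")
p=wunproj(c,s,315.9,262.0,.117);print(p,go(s,[*p[:2],.15]))
```

```text
[0.44026325 0.35745311 0.117     ] [-6.1907245  18.48337723 78.70858927]
```

>>> {"op": "arm_command", "data": {"commands": [[-3,8,10,0],[-3,8,18,0],[0,2,20,0],[0,0,20,0],[0,0,16,0],[0,0,10,0],[0,0,5,0],[0,0,0,0],[0,0,0,0],[0,0,0,0]]}}

```text
time_s: 29.15
tool_pos: [0.4455, 0.3506, 0.1244]
ee_rot: [-3.102, 0.014, 1.551]
ft_force: [-1.3, 0.3, -0.2]
width: 0.0854
```

Run:
```python
from h import *
s=manip.sense();print(s["tool_pos"],s["ee_rot"],go(s,[.440,.357,.0855]))
c=manip.capture("wrist");cv2.imwrite("pics/w19.png",c["pixels"]);print(wproj(c,s,[.44,.357,.117]))
```

```text
[0.44551453 0.35057171 0.12439825] [-3.10160959  0.01392254  1.55120982] [ 6.85998258 -4.08367023 39.0009104 ]
[338.09821005 285.11039236]
```

View pics/w19.png

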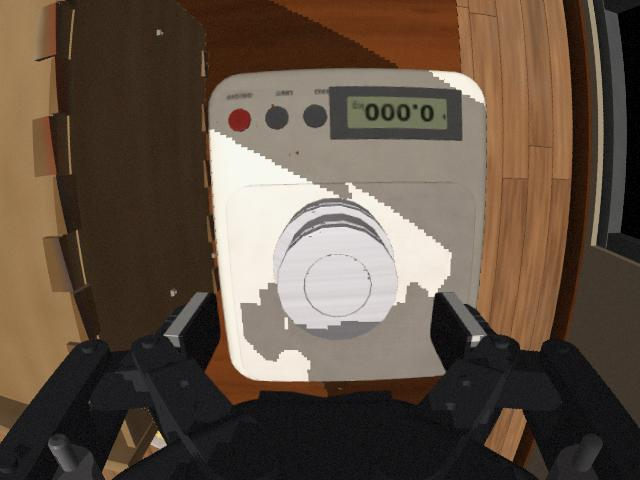

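Medium's top centre is at (337,285), as predicted (338,285). Continue down.

>>> {"op": "arm_command", "data": {"commands": [[3,-2,8,0],[3,-1,12,0],[0,0,10,0],[0,0,6,0],[0,0,2,0],[0,0,0,0],[0,0,0,0],[0,0,0,0]]}}

```text
time_s: 30.0
tool_pos: [0.4406, 0.3573, 0.0837]
ee_rot: [-3.102, 0.013, 1.552]
ft_force: [-0.4, 0.6, -0.0]
width: 0.0854
```

Run:
```python
from h import *
s=manip.sense();print(s["tool_pos"],s["ee_rot"],go(s,[.440,.357,.0855]))
```

```text
[0.4406283  0.35729429 0.0836848 ] [-3.10232074  0.01306348  1.55216163] [-0.32963319 -0.69333058 -1.78520104]
```

>>> {"op": "arm_command", "data": {"commands": [[0,0,-2,0],[0,0,0,0]]}}

```text
time_s: 30.2
tool_pos: [0.4411, 0.3576, 0.0866]
ee_rot: [-3.103, 0.012, 1.552]
ft_force: [-0.8, 0.2, 0.2]
width: 0.0854
```

>>> {"op": "arm_command", "data": {"commands": [[0,0,0,0],[0,0,0,0],[0,0,0,0],[0,0,0,0],[0,0,0,0]], "fingers": -1, "force": 55}}

```text
time_s: 30.7
tool_pos: [0.4415, 0.3577, 0.0877]
ee_rot: [-3.104, 0.011, 1.552]
ft_force: [-0.4, 0.5, 0.3]
width: 0.0527
```

>>> {"op": "arm_command", "data": {"commands": [[0,0,-4,0],[0,0,-8,0],[0,0,-15,0],[0,0,-20,0],[0,0,-22,0],[0,0,-22,0],[0,0,-22,0],[0,0,-22,0],[0,0,-15,0],[0,0,-8,0],[0,0,0,0]]}}

```text
time_s: 31.8
tool_pos: [0.4471, 0.3585, 0.2582]
ee_rot: [-3.103, 0.011, 1.552]
ft_force: [0.1, -0.4, -3.7]
width: 0.0527
```

Run:
```python
from h import *
s=manip.sense();print(s["tool_pos"],s["ee_rot"],s["width"],go(s,[.479,-.2255,.23]))
for n in ("side",): cv2.imwrite(f"pics/{n}20.png",manip.capture(n)["pixels"][200:420,220:440])
```

```text
[0.44714181 0.35852953 0.25818417] [-3.10343372  0.01061175  1.55156445] 0.052745744785177566 [-582.97695091   44.36352516   32.70374603]
```

View pics/side20.png

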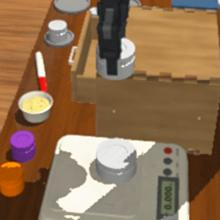

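>>> {"op": "arm_command", "data": {"commands": [[-10,1,0,0],[-18,2,0,0],[-26,2,0,0],[-26,2,0,0],[-26,2,0,0],[-26,2,0,0],[-26,2,0,0],[-26,2,0,0],[-26,2,0,0],[-26,2,0,0],[-26,2,0,0],[-26,2,0,0],[-26,2,0,0],[-26,2,0,0],[-26,2,0,0],[-26,2,0,0],[-26,2,0,0],[-26,2,0,0],[-26,2,0,0],[-26,2,0,0]]}}

```text
time_s: 33.85
tool_pos: [0.46, -0.1794, 0.2501]
ee_rot: [-3.084, 0.023, 1.548]
ft_force: [0.6, -0.7, -2.5]
width: 0.0527
```

>>> {"op": "arm_command", "data": {"commands": [[-18,2,0,0],[-10,1,0,0],[0,0,0,0],[0,0,0,0],[0,0,0,0]]}}

```text
time_s: 34.35
tool_pos: [0.4572, -0.213, 0.2479]
ee_rot: [-3.079, 0.023, 1.542]
ft_force: [0.2, -0.3, -3.0]
width: 0.0527
```

Run:
```python
from h import *
s=manip.sense();print(s["tool_pos"],s["ee_rot"],s["width"],s["joints"],go(s,[.479,-.2255,.10]))
```

```text
[ 0.45720055 -0.21298184  0.24791906] [-3.07931113  0.02297643  1.54175341] 0.05266926997604878 [-0.01914927 -0.16747034 -0.09243397  0.02252754 -1.70831959 -1.57901476] [ -8.47835849  31.33204084 146.48682512]
```

>>> {"op": "arm_command", "data": {"commands": [[-4,10,5,0],[-4,10,14,0],[0,5,20,0],[0,1,22,0],[0,1,22,0],[0,1,22,0],[0,1,18,0],[0,1,12,0],[0,0,6,0],[0,0,0,0],[0,0,0,0],[0,0,0,0]]}}

```text
time_s: 35.55
tool_pos: [0.4828, -0.2225, 0.0908]
ee_rot: [-3.074, 0.021, 1.549]
ft_force: [0.5, -0.8, -1.9]
width: 0.0525
```

Run:
```python
from fit import *
s=manip.sense();print(s["tool_pos"],s["ee_rot"],s["width"],go(s,[.479,-.2255,.02]))
c=manip.capture("wrist");cv2.imwrite("pics/w21.png",c["pixels"]); holders(c,lambda u,v,z:wunproj(c,s,u,v,z))
```

```text
[ 0.4827605  -0.22250256  0.09083669] [-3.07427834  0.0208693   1.54898207] 0.05253288305876965 [-1.59988085  1.08214925 70.97346282]
462.6 -59.1 axes 76.3 86.5
```

View pics/w21.png

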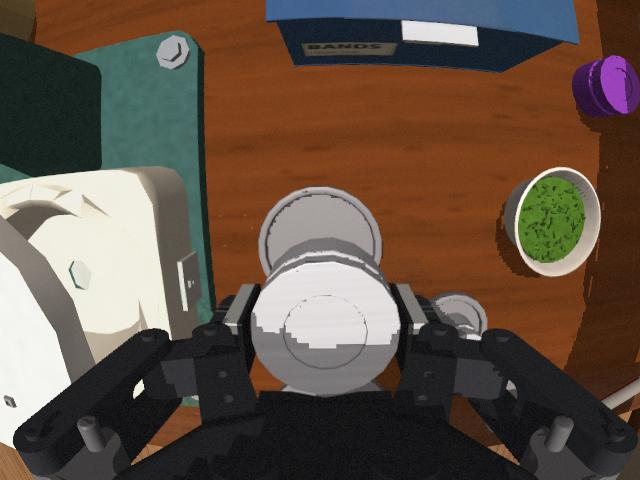

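>>> {"op": "arm_command", "data": {"commands": [[-1,1,8,0],[-1,0,14,0],[0,0,18,0],[0,0,14,0],[0,0,7,0],[0,0,2,0],[0,0,0,0],[0,0,0,0],[0,0,0,0]]}}

```text
time_s: 36.5
tool_pos: [0.4806, -0.2266, 0.0253]
ee_rot: [-3.079, 0.022, 1.549]
ft_force: [-0.8, -0.6, -2.1]
width: 0.0528
```

Run:
```python
from fit import *
s=manip.sense();print(s["tool_pos"],s["ee_rot"],s["width"],go(s,[.479,-.2255,.011]))
c=manip.capture("wrist");cv2.imwrite("pics/w22.png",c["pixels"]);print(wproj(c,s,[.479,-.2255,.009]))
```

```text
[ 0.48055449 -0.22660138  0.0253303 ] [-3.07867706  0.02157615  1.54880527] 0.052761876529651745 [ 1.37585201 -0.67585986 14.37488411]
[326.40405333 287.34201944]
```

View pics/w22.png

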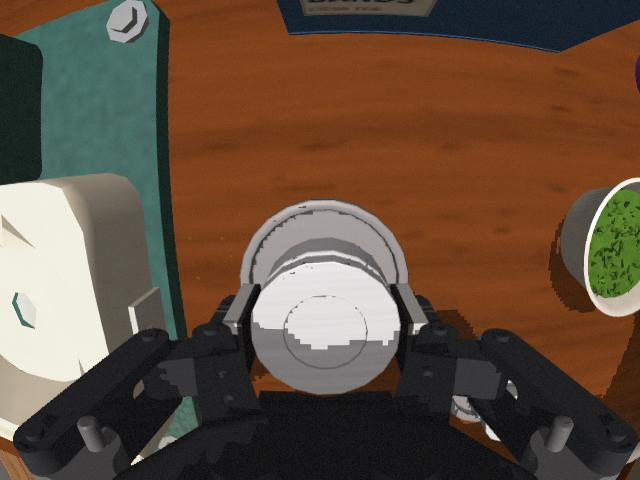

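>>> {"op": "arm_command", "data": {"commands": [[1,0,4,0],[0,0,4,0],[0,0,2,0],[0,0,1,0],[0,0,0,0],[0,0,0,0]]}}

```text
time_s: 37.15
tool_pos: [0.4805, -0.2258, 0.0143]
ee_rot: [-3.081, 0.022, 1.549]
ft_force: [0.3, -0.9, -2.9]
width: 0.0524
```

>>> {"op": "arm_command", "data": {"commands": [[0,0,1,0],[0,0,0.5,0],[0,0,0,0],[0,0,0,0]]}}

```text
time_s: 37.55
tool_pos: [0.4805, -0.2259, 0.0129]
ee_rot: [-3.081, 0.022, 1.549]
ft_force: [-0.1, 0.7, -3.4]
width: 0.0525
```

>>> {"op": "arm_command", "data": {"commands": [[0,0,1,0],[0,0,0.5,0],[0,0,0,0],[0,0,0,0]]}}

```text
time_s: 37.95
tool_pos: [0.4806, -0.2259, 0.0118]
ee_rot: [-3.081, 0.022, 1.549]
ft_force: [-0.3, -0.5, -2.9]
width: 0.0527
```

>>> {"op": "arm_command", "data": {"commands": [[0,0,0.7,0],[0,0,0.5,0],[0,0,0,0],[0,0,0,0]]}}

```text
time_s: 38.35
tool_pos: [0.4807, -0.226, 0.0117]
ee_rot: [-3.082, 0.022, 1.55]
ft_force: [-1.7, 0.4, -1.1]
width: 0.0527
```

Contact (load dropped from −3 to −1 N). Open partially and rise.

>>> {"op": "arm_command", "data": {"commands": [[0,0,0,0],[0,0,0,0],[0,0,0,0],[0,0,0,0],[0,0,0,0]], "fingers": 0.7}}

```text
time_s: 38.85
tool_pos: [0.4819, -0.2266, 0.0124]
ee_rot: [-3.084, 0.024, 1.55]
ft_force: [0.4, 0.4, -0.2]
width: 0.0728
```

>>> {"op": "arm_command", "data": {"commands": [[0,0,-8,0],[0,0,-16,0],[0,0,-22,0],[0,0,-25,0],[0,0,-25,0],[0,0,-25,0],[0,0,-25,0],[0,0,-25,0],[0,0,-25,0],[0,0,-15,0],[0,0,0,0],[0,0,0,0]]}}

```text
time_s: 40.05
tool_pos: [0.4939, -0.2222, 0.238]
ee_rot: [-3.089, 0.025, 1.549]
ft_force: [-0.4, 0.1, 0.3]
width: 0.0728
```

Run:
```python
from fit import *
s=manip.sense();print(s["tool_pos"],s["ee_rot"],s["width"],go(s,[.443,.356,.23]))
c=manip.capture("wrist");cv2.imwrite("pics/w23.png",c["pixels"]);holders(c,lambda u,v,z:wunproj(c,s,u,v,z))
```

```text
[ 0.49385853 -0.22218383  0.23799252] [-3.08872407  0.02543109  1.54925083] 0.07277008117931708 [576.97062807 -63.56762227  -3.32653441]
710.9 -4.7 axes 62.8 68.1
611.0 -221.3 axes 89.7 91.5
539.1 -136.5 axes 53.2 56.7
478.1 -226.7 axes 77.6 78.1
460.8 -63.9 axes 74.0 74.6
```

View pics/w23.png

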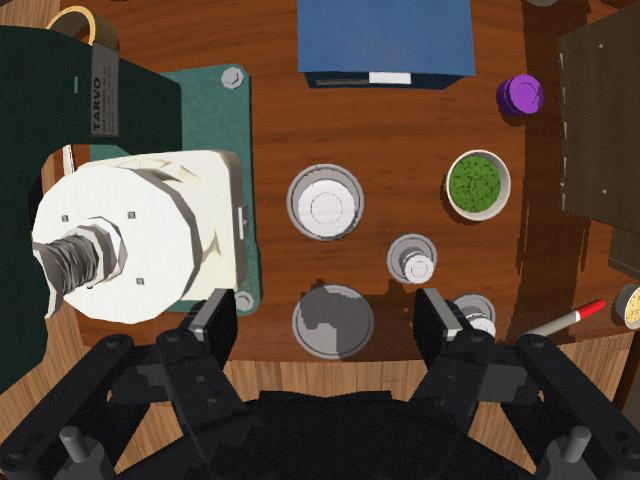

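>>> {"op": "arm_command", "data": {"commands": [[10,-1,0,0],[18,-2,0,0],[26,-3,0,0],[26,-3,0,0],[26,-3,0,0],[26,-3,0,0],[26,-3,0,0],[26,-3,0,0],[26,-3,0,0],[26,-3,0,0],[26,-3,0,0],[26,-3,0,0],[26,-3,0,0],[26,-3,0,0],[26,-3,0,0],[26,-3,0,0],[26,-3,0,0],[26,-3,0,0],[26,-3,0,0],[26,-3,0,0]], "fingers": 1}}

```text
time_s: 42.1
tool_pos: [0.4309, 0.2984, 0.2051]
ee_rot: [-3.058, 0.035, 1.549]
ft_force: [0.5, -0.1, 0.2]
width: 0.0857
```

>>> {"op": "arm_command", "data": {"commands": [[24,-2,0,0],[12,-1,0,0],[0,0,0,0],[0,0,0,0],[0,0,0,0]]}}

```text
time_s: 42.6
tool_pos: [0.4246, 0.3372, 0.1991]
ee_rot: [-3.052, 0.041, 1.553]
ft_force: [0.8, 0.6, -0.2]
width: 0.0852
```

Run:
```python
from h import *
s=manip.sense();print(s["tool_pos"],s["ee_rot"],go(s,[.443,.3555,.2]))
for n in ("wrist",):
  c=manip.capture(n);cv2.imwrite(f"pics/{n}24.png",cv2.resize(c["pixels"][140:400,200:440],None,fx=2.2,fy=2.2))
```

```text
[0.42462622 0.33721504 0.19907045] [-3.05202636  0.04135281  1.55324431] [18.55029237 17.82580386 -3.30560076]
```

View pics/wrist24.png

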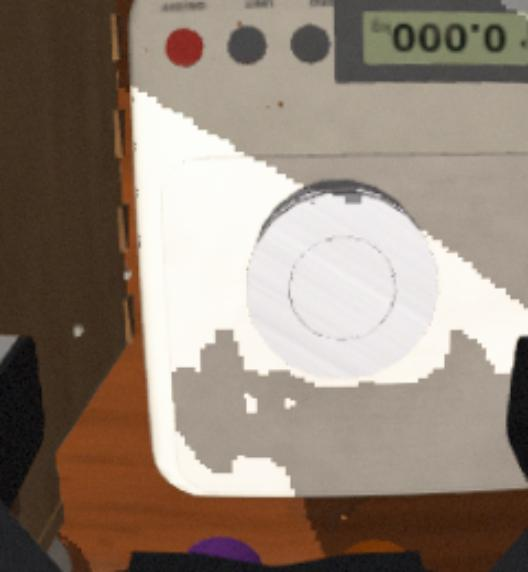

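>>> {"op": "arm_command", "data": {"commands": [[18,17,0,0],[0,0,-45,0],[0,0,-45,0],[0,0,-45,0],[0,0,45,0],[0,0,45,0],[0,0,45,0],[0,0,0,0],[0,0,0,0],[0,0,0,0]]}}

```text
time_s: 43.65
tool_pos: [0.4494, 0.352, 0.2131]
ee_rot: [-3.068, 0.024, 1.542]
ft_force: [0.4, -0.5, 0.1]
width: 0.0855
```

Run:
```python
from h import *
s=manip.sense();print(s["tool_pos"],s["ee_rot"],go(s,[.443,.3555,.2]))
```

```text
[0.44941301 0.35203285 0.21310421] [-3.06783596  0.02375419  1.54241978] [ 3.59412678 -5.53147899 13.46674233]
```

It works: tilt fell by about 1°. Repeat.

>>> {"op": "arm_command", "data": {"commands": [[0,0,-45,0],[0,0,-45,0],[0,0,-45,0],[0,0,45,0],[0,0,45,0],[0,0,45,0],[0,0,-45,0],[0,0,-45,0],[0,0,-45,0],[0,0,45,0],[0,0,45,0],[0,0,45,0],[0,0,0,0],[0,0,0,0],[0,0,0,0]]}}

```text
time_s: 45.15
tool_pos: [0.4578, 0.3487, 0.2455]
ee_rot: [-3.096, 0.006, 1.536]
ft_force: [0.6, -0.5, 0.1]
width: 0.0852
```

Run:
```python
from h import *
s=manip.sense();print(s["tool_pos"],s["ee_rot"],go(s,[.443,.3555,.2]))
for n in ("wrist",):
  c=manip.capture(n);cv2.imwrite(f"pics/{n}25.png",cv2.resize(c["pixels"][140:400,200:440],None,fx=2.2,fy=2.2))
```

```text
[0.45780891 0.34871808 0.24548187] [-3.09607811  0.00561413  1.5355686 ] [  6.51137934 -12.95527085  46.08320795]
```

View pics/wrist25.png

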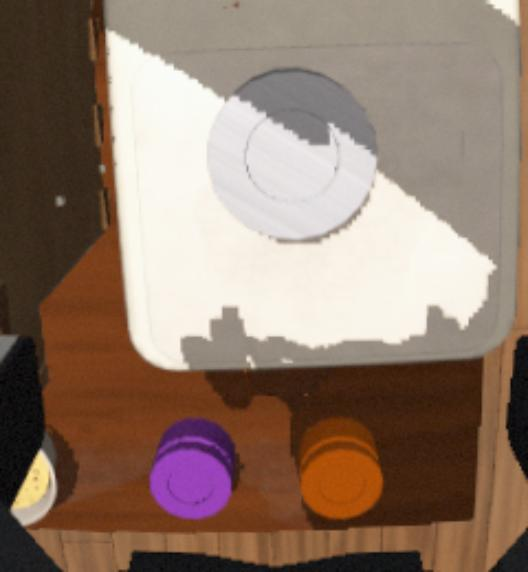

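Run:
```python
from h import *
s=manip.sense();c=manip.capture("wrist")
p=wunproj(c,s,332.7,210.3,.081);print(p,go(s,[*p[:2],.12]))
```

```text
[0.44391539 0.35604932 0.081     ] [  7.20777412  -9.04849032 127.17364067]
```

>>> {"op": "arm_command", "data": {"commands": [[3,-4,10,0],[3,-4,20,0],[1,-1,22,0],[0,0,22,0],[0,0,22,0],[0,0,15,0],[0,0,8,0],[0,0,0,0],[0,0,0,0],[0,0,0,0]]}}

```text
time_s: 46.25
tool_pos: [0.4458, 0.3614, 0.1313]
ee_rot: [-3.107, -0.008, 1.536]
ft_force: [-0.4, 0.6, -0.2]
width: 0.0851
```

Run:
```python
from h import *
s=manip.sense();print(s["tool_pos"],s["ee_rot"],go(s,[.4439,.356,.0465]))
c=manip.capture("wrist");cv2.imwrite("pics/w26.png",c["pixels"]);print(wproj(c,s,[.4439,.356,.081]))
```

```text
[0.44581325 0.3613885  0.13133897] [-3.10678712 -0.00791436  1.53572916] [-6.12353874  1.22856227 84.80177506]
[312.89975374 264.21273334]
```

View pics/w26.png

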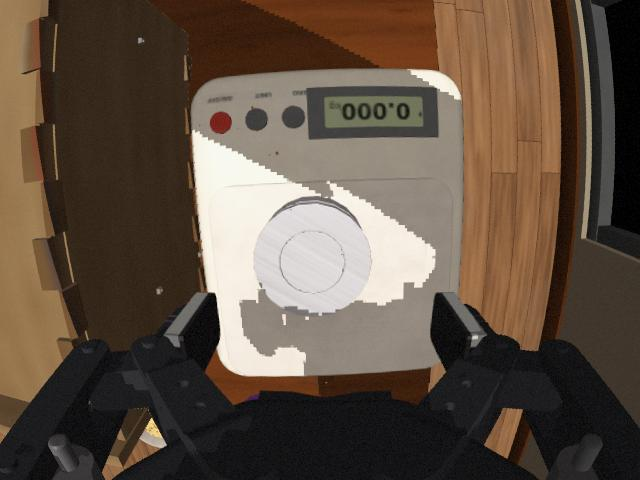

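>>> {"op": "arm_command", "data": {"commands": [[-3,1,8,0],[-3,0,12,0],[0,0,12,0],[0,0,8,0],[0,0,3,0],[0,0,0,0],[0,0,0,0]]}}

```text
time_s: 47.0
tool_pos: [0.4454, 0.3551, 0.0849]
ee_rot: [-3.107, -0.009, 1.535]
ft_force: [-0.3, 0.6, -0.3]
width: 0.0856
```

Run:
```python
from h import *
s=manip.sense();print(s["tool_pos"],s["ee_rot"],go(s,[.4439,.356,.0465]))
c=manip.capture("wrist");cv2.imwrite("pics/w27.png",c["pixels"]);print(wproj(c,s,[.4439,.356,.081]))
```

```text
[0.44535798 0.35513093 0.08490859] [-3.10731343 -0.00852788  1.5352336 ] [ 0.48911555 -0.17053732 38.44258655]
[325.17020795 296.96266594]
```

View pics/w27.png

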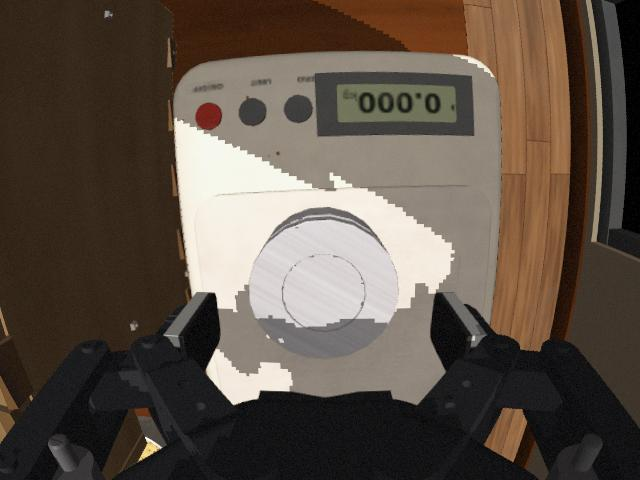

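>>> {"op": "arm_command", "data": {"commands": [[0,-1,8,0],[0,0,11,0],[0,0,10,0],[0,0,5,0],[0,0,2,0],[0,0,0,0],[0,0,0,0],[0,0,0,0]]}}

```text
time_s: 47.85
tool_pos: [0.4431, 0.3559, 0.0462]
ee_rot: [-3.108, -0.009, 1.535]
ft_force: [-0.6, -0.6, 0.2]
width: 0.0855
```

Run:
```python
from h import *
s=manip.sense();print(s["tool_pos"],s["ee_rot"],go(s,[.4430,.356,.0465]))
```

```text
[0.4431245  0.35590692 0.04624259] [-3.10782389 -0.00920618  1.53536566] [ 0.09098017 -0.13630766 -0.25212684]
```

>>> {"op": "arm_command", "data": {"commands": [[0,0,0,0],[0,0,0,0],[0,0,0,0],[0,0,0,0],[0,0,0,0]], "fingers": -1, "force": 65}}

```text
time_s: 48.35
tool_pos: [0.4435, 0.3562, 0.0475]
ee_rot: [-3.109, -0.01, 1.535]
ft_force: [-0.8, 0.2, 0.8]
width: 0.0644
```

>>> {"op": "arm_command", "data": {"commands": [[0,0,-4,0],[0,0,-8,0],[0,0,-15,0],[0,0,-20,0],[0,0,-24,0],[0,0,-24,0],[0,0,-24,0],[0,0,-24,0],[0,0,-24,0],[0,0,-24,0],[0,0,-15,0],[0,0,-8,0],[0,0,0,0]]}}

```text
time_s: 49.65
tool_pos: [0.45, 0.3514, 0.2789]
ee_rot: [-3.109, -0.012, 1.534]
ft_force: [0.3, 0.4, -4.5]
width: 0.0643
```

Run:
```python
from h import *
s=manip.sense();print(s["tool_pos"],s["ee_rot"],s["width"],go(s,[.612,-.2205,.24]))
for n in ("side","wrist"): cv2.imwrite(f"pics/{n}28.png",manip.capture(n)["pixels"][200:420,200:440])
```

```text
[0.44995818 0.35136105 0.27890516] [-3.10893187 -0.01160253  1.5343982 ] 0.06433371897653961 [-565.99888937  183.70318156   26.35569931]
```

View pics/side28.png

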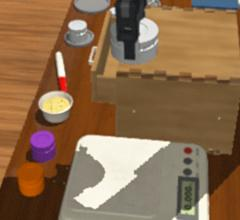

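View pics/wrist28.png

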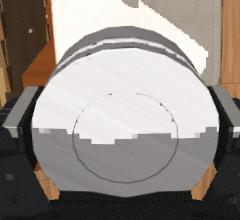

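Run:
```python
from h import *
t=manip.capture("top");c=manip.capture("wrist");s=manip.sense()
s=dict(s,tool_pos=np.array([.49386,-.22218,.23799]),ee_rot=np.array([-3.08872,.02543,1.54925]))
for z in (.1,.15,.2,.25): print(z,unproj(t,511,252,z).round(3),wunproj(c,s,199,245,z).round(3))
```

```text
0.1 [ 0.492 -0.326  0.1  ] [ 0.5   -0.328  0.1  ]
0.15 [ 0.488 -0.309  0.15 ] [ 0.488 -0.309  0.15 ]
0.2 [ 0.484 -0.292  0.2  ] [ 0.477 -0.289  0.2  ]
0.25 [ 0.48  -0.274  0.25 ] [ 0.465 -0.269  0.25 ]
```

>>> {"op": "arm_command", "data": {"commands": [[-10,4,0,0],[-18,6,0,0],[-24,9,0,0],[-24,9,0,0],[-24,9,0,0],[-24,9,0,0],[-24,9,0,0],[-24,9,0,0],[-24,9,0,0],[-24,9,0,0],[-24,9,0,0],[-24,9,0,0],[-24,9,0,0],[-24,9,0,0],[-24,9,0,0],[-24,9,0,0],[-24,9,0,0],[-24,9,0,0],[-18,7,0,0],[-10,4,0,0]]}}

```text
time_s: 51.85
tool_pos: [0.5938, -0.1395, 0.2584]
ee_rot: [-3.092, 0.003, 1.525]
ft_force: [0.6, -0.4, -4.3]
width: 0.0642
```

>>> {"op": "arm_command", "data": {"commands": [[0,0,0,0],[0,0,0,0]]}}

```text
time_s: 52.05
tool_pos: [0.5928, -0.1419, 0.2574]
ee_rot: [-3.09, 0.003, 1.522]
ft_force: [-0.9, 0.3, -4.2]
width: 0.0644
```

Run:
```python
from h import *
s=manip.sense();print(s["tool_pos"],s["ee_rot"],s["width"],go(s,[.612,-.2205,.12]))
for n in ("top",): cv2.imwrite(f"pics/{n}29.png",manip.capture(n)["pixels"])
```

```text
[ 0.59279875 -0.14194824  0.25741738] [-3.08997425  0.00345276  1.52223026] 0.06443384548079345 [-77.0520438   30.06532374 136.31456999]
```

View pics/top29.png

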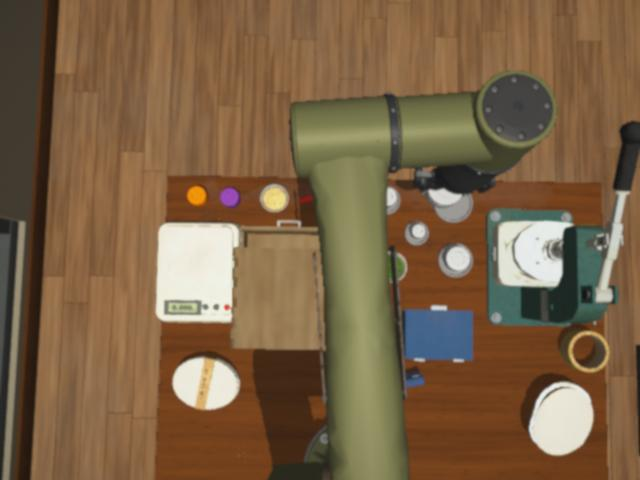

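>>> {"op": "arm_command", "data": {"commands": [[-10,4,0,0],[-18,7,0,0],[-20,8,4,0],[-16,7,8,0],[-8,3,12,0],[0,0,16,0],[0,0,20,0],[0,0,20,0],[0,0,20,0],[0,0,14,0],[0,0,6,0],[0,0,0,0],[0,0,0,0],[0,0,0,0]]}}

```text
time_s: 53.5
tool_pos: [0.6132, -0.215, 0.1279]
ee_rot: [-3.09, 0.002, 1.53]
ft_force: [-0.6, 0.3, -4.0]
width: 0.0645
```

Run:
```python
from fit import *
s=manip.sense();print(s["tool_pos"],s["ee_rot"],s["width"],go(s,[.612,-.2205,.02]))
c=manip.capture("wrist");cv2.imwrite("pics/w30.png",c["pixels"]); print(wproj(c,s,[.612,-.2205,.009]))
```

```text
[ 0.61319782 -0.21495894  0.1279206 ] [-3.08956468e+00  1.61559893e-03  1.53032854e+00] 0.06450573293225201 [ -5.41061737   4.64146743 107.83402209]
[316.4318202  239.73055848]
```

View pics/w30.png

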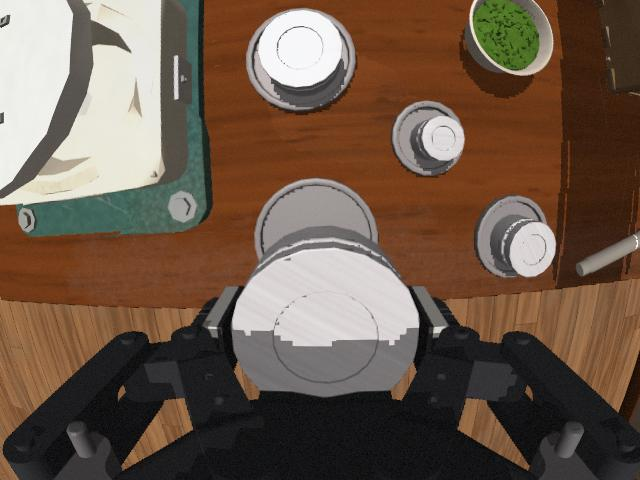

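>>> {"op": "arm_command", "data": {"commands": [[-2,1,8,0],[-2,1,14,0],[-1,1,20,0],[0,1,20,0],[0,0,18,0],[0,0,12,0],[0,0,6,0],[0,0,2,0],[0,0,0,0],[0,0,0,0],[0,0,0,0]]}}

```text
time_s: 54.65
tool_pos: [0.6135, -0.2218, 0.0234]
ee_rot: [-3.095, 0.002, 1.53]
ft_force: [-0.3, -0.1, -4.3]
width: 0.0648
```

Run:
```python
from fit import *
s=manip.sense();print(s["tool_pos"],s["ee_rot"],s["width"],go(s,[.612,-.2205,.0065]))
c=manip.capture("wrist");cv2.imwrite("pics/w31.png",c["pixels"]); print(wproj(c,s,[.612,-.2205,.009]))
```

```text
[ 0.61347769 -0.22181808  0.0233613 ] [-3.09504659e+00  2.26770569e-03  1.52970698e+00] 0.06484521161960041 [ 1.29450353 -0.74452058 16.91136598]
[326.22580643 288.45440754]
```

View pics/w31.png

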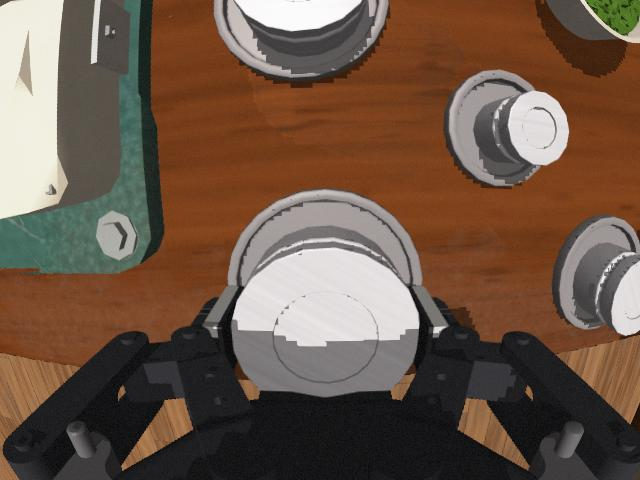

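>>> {"op": "arm_command", "data": {"commands": [[1,-1,5,0],[0,0,5,0],[0,0,3,0],[0,0,1,0],[0,0,0,0],[0,0,0,0]]}}

```text
time_s: 55.3
tool_pos: [0.6123, -0.2206, 0.0092]
ee_rot: [-3.097, 0.002, 1.53]
ft_force: [-0.4, 0.6, -4.2]
width: 0.0647
```

>>> {"op": "arm_command", "data": {"commands": [[0,0,1,0],[0,0,0.5,0],[0,0,0,0],[0,0,0,0]]}}

```text
time_s: 55.7
tool_pos: [0.6125, -0.2207, 0.008]
ee_rot: [-3.097, 0.003, 1.53]
ft_force: [-0.2, -0.3, -3.5]
width: 0.0645
```

>>> {"op": "arm_command", "data": {"commands": [[0,0,0.8,0],[0,0,0.5,0],[0,0,0,0],[0,0,0,0]]}}

```text
time_s: 56.1
tool_pos: [0.6127, -0.2208, 0.0074]
ee_rot: [-3.098, 0.003, 1.53]
ft_force: [-0.6, 0.3, -3.0]
width: 0.0643
```

>>> {"op": "arm_command", "data": {"commands": [[0,0,0.8,0],[0,0,0.5,0],[0,0,0,0]]}}

```text
time_s: 56.4
tool_pos: [0.6127, -0.2208, 0.0074]
ee_rot: [-3.099, 0.003, 1.531]
ft_force: [-1.0, 0.1, -1.9]
width: 0.0645
```

Contact (z no longer falling, load shed). Release and rise.

>>> {"op": "arm_command", "data": {"commands": [[0,0,0,0],[0,0,0,0],[0,0,0,0],[0,0,0,0],[0,0,0,0]], "fingers": 1}}

```text
time_s: 56.9
tool_pos: [0.6145, -0.2216, 0.0091]
ee_rot: [-3.103, 0.005, 1.531]
ft_force: [-0.0, 0.1, 0.4]
width: 0.0854
```

>>> {"op": "arm_command", "data": {"commands": [[0,0,-8,0],[0,0,-16,0],[0,0,-22,0],[0,0,-25,0],[0,0,-25,0],[0,0,-25,0],[0,0,-25,0],[0,0,-25,0],[0,0,-25,0],[0,0,-15,0],[0,0,0,0],[0,0,0,0]]}}

```text
time_s: 58.1
tool_pos: [0.6227, -0.2221, 0.2453]
ee_rot: [-3.117, 0.008, 1.53]
ft_force: [-0.1, 0.2, -0.6]
width: 0.0854
```

Run:
```python
from fit import *
s=manip.sense();print(s["tool_pos"],s["ee_rot"],s["width"],s["ft_force"])
for n in ("wrist","side"):
  c=manip.capture(n);cv2.imwrite(f"pics/{n}32.png",c["pixels"])
```

```text
[ 0.62271498 -0.22206004  0.24528927] [-3.11653961  0.00843184  1.53039422] 0.08537351692975582 [-0.11712785  0.23351637 -0.56421864]
```

View pics/wrist32.png

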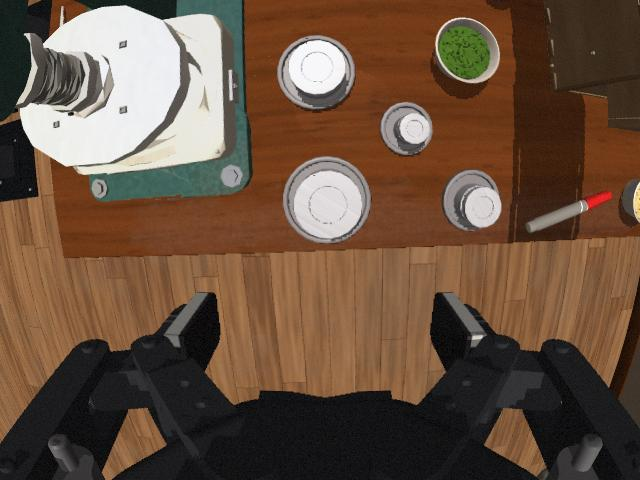

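View pics/side32.png

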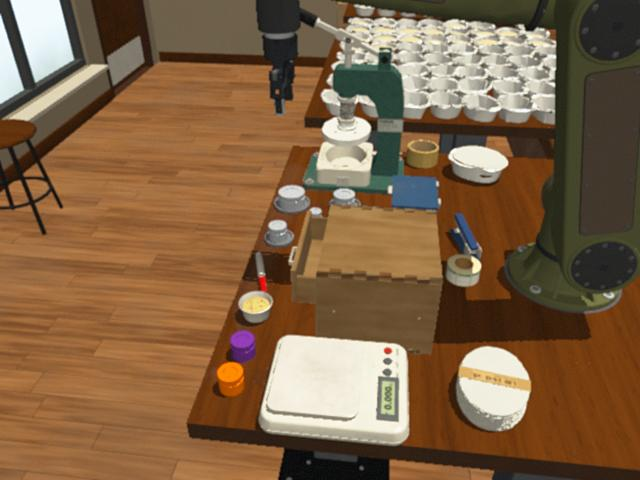

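Numeric check of the weights' top centres against the holders.

Run:
```python
from fit import *
s=manip.sense();c=manip.capture("wrist")
for n,u,v in (("med",317.5,67.5),("tiny",413.5,128),("large",327.5,205),("small",483,207)): print(n,wunproj(c,s,u,v,.04).round(4))
holders(c,lambda u,v,z:wunproj(c,s,u,v,z))
a=c["pixels"][20:260,260:520];cv2.imwrite("pics/w33.png",cv2.resize(a,None,fx=2.5,fy=2.5,interpolation=cv2.INTER_CUBIC))
```

```text
med [ 0.4817 -0.2242  0.04  ]
tiny [ 0.5413 -0.1365  0.04  ]
large [ 0.6123 -0.2202  0.04  ]
small [ 0.6185 -0.0643  0.04  ]
616.7 -63.5 axes 64.8 71.5
612.3 -221.2 axes 89.7 89.8
539.9 -136.7 axes 53.9 54.3
479.0 -226.7 axes 77.7 78.2
452.4 -64.6 axes 72.9 77.2
```

View pics/w33.png

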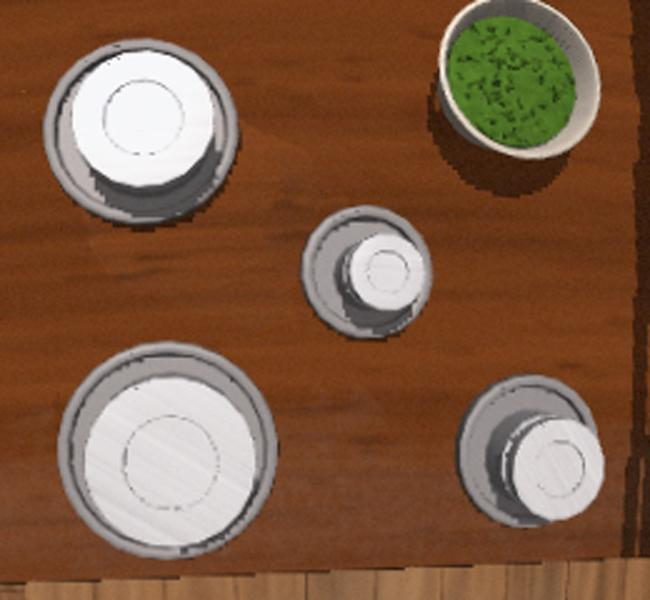

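```bash
python3 -c "
from plant import manip
print(manip.sign_off(), manip.sense()['time_s'])"
```

```text
the job is handed in; nothing more can be done
the job is handed in; nothing more can be done
```

All four check weights are off the scale pan and standing in their own holders, smallest in smallest up to largest in largest, and I've handed the job in. The clock stood at about 58 s of the 122 s allowed. I lowered each weight until it touched the holder floor before letting go. The gripper is open and about 0.25 m above the table, touching nothing.

**Last checks:**
- **Position:** the last wrist picture puts each weight's top centre within about 4 mm of its holder's centre. There are 8 mm to spare all round. The tops match a weight standing flat on the floor at z = 0.04 m.
- **Scene:** the last side picture shows the pan empty and nothing else moved.

**What disagreed or drifted:**
- **Holder positions:** my first hand-read estimates differed from the later fitted ones by 2–3 mm, so I placed the weights using the fitted ones.
- **Tool tilt:** the tool drifted by up to about 5° during the fast sideways moves. I brought it back to about 2.5° before gripping the largest weight. Between each pick and its placing the tilt changed by no more than about 2°.

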